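# Tilt a chocked row of feed rollers for inspection

## Robot

A 6-joint arm with a two-finger parallel gripper is mounted at the origin on the work surface. World frame = base frame: x ahead of the robot, y to its left, z up, the work surface at z = 0. Lengths are in m, angles in rad, forces in N, time in s.
With the tool pointing down it reaches from about 0.325 to 0.9 m from the base axis. Payload 3.5 kg.
Tool frame: the origin (TCP) lies midway between the tips of the shut fingers; the grasp point (between the pads) lies robot.pinch_z behind it (robot.pinch_z is the distance from the TCP to the grasp point, in m); x points along the fingers, z is the direction in which the jaws open and shut, and the axes are right-handed (so a half turn about x gives the same grasp; the last joint's range is limited). The gripper opens to 85 mm and grips with 20 to 120 N. Pads are 22 mm wide; open, the fingers measure 114 mm over their backs; the gripper's body (76 mm by 85 mm) begins 54 mm behind the grasp point. The pads swing forward as they close: fully open they stand 13 mm farther back than shut.
Start: joints at [-1.316, 0.276, -0.026, 1.268, 0, 1.467], TCP at [0.219, -0.585, 0.192] pointing down, gripper open.
Joint ranges: [-3.12, 3.12], [-0.85, 1.88], [-1.08, 1.24], [-1.95, 2.15], [-1.57, 1.53], [-3.14, 3.14]. Speed limits (rad/s): [2.57, 2.57, 3.14, 3.14, 3.14, 3.14].

## Interface

Orientations are given as a unit quaternion [x, y, z, w].
In Python, from workcell import robot, eyes, workorder gives the robot as it stands.
- The arm moves only by the tool play_rows, never from a script. Its argument "rows" is a list of rows, each a list of 7 numbers: the closure, from 0 (fully open) to 1 (shut), then the shift along the world's x, y, z in units of 25 mm (1.0 is 25 mm), then the turn, a rotation vector about the world's x, y, z in units of 5 degrees (1.0 is 5 degrees). In form: [[hand, dx, dy, dz, rx, ry, rz], ...]. A call has 1 to 20 rows; each row is the pose to reach, as a shift and turn from the pose measured when the call began; what a row does not reach only later rows make up. A row lasts 1/8 s, in which the tool goes at most 62.5 mm and 10.7 degrees, less where a joint would pass 70% of its speed; a pose out of reach is approached as far as the arm can. A call with a gripper value outside its range is refused whole. The fingers move at their own pace and stop on an object; "squeeze" is the grip in N (left out, the last holds). Time passes only in rows, so rows that repeat a pose let the fingers close. It gives the time, the measured TCP pose, the force and the opening at its end, in the units of the state.
- robot.sense(): the state, without advancing time (a new reading comes with each control period).
- eyes.snapshot(name): name is "scene" or "top"; returns (picture, depth): 400x640x3 uint8, red, green, blue; 400x640 float32, m along the optical axis (not along the pixel's ray), 0 where there is no reading.
- eyes.get_calibration(name): a dict with "fx", "fy", "cx", "cy" (pixels), "rvec" (rotation vector, rad) and "tvec" (3), from world to camera coordinates, as OpenCV has them. Camera axes: x right, y down, z forward; pixel columns grow to the right and rows downward; lengths in m; the calibration is good to about 2 mm. A picture is of the moment at which its call begins. get_calibration takes no time and is no camera call.
- workorder.hand_in(): hands the job in, once; it reports no verdict.
The state is a dict: "time_s": time; "qpos": joint angles; "dq": joint speeds; "effort": joint torques, N m; "ee_pos": TCP position; "eef_rot": TCP orientation; "force": force on the tool from outside, world axes, zero at the start; "wrist_torque": the same for the moment, N m; "finger_gap": finger opening in m.
Only numpy, scipy, OpenCV 4.12 (cv2) and the standard library are available. Lean on these libraries where they do the work, as an engineer would, in place of code of your own. Each camera call takes 0.05 s, during which the arm holds its last target.

## Task

Three rubber feed rollers lie side by side on the tilting table, which leans back so that they rest on its fence. While it still leans back, set the chock on the table with its toe snug and square against the middle of the open side of the row and let go of it; then wind the crank clockwise, a few turns, until the table is tilted forward one scale division past level (10 degrees). Leave the row lying together at the fence, held by the chock, and do not disturb the other things on the desk.

Things in the scene. Friction and masses are not known exactly. Their poses are not given: they have to be found in the camera images.
- tilt_stand: Grey cast stand of the tilting table, screwed to the desk: foot 200 mm (x) by 320 mm (y), 14 mm high. Origin on the desk under the middle of the tilt axis, x from the open to the fence side. The level tilt axis runs along its y, 70 mm above the desk. Upright brackets left and right of the table, 196 mm apart inside, rise to 112 mm (left) and 114 mm (right).
- tilt_table (a joint): Tilt of the aluminium table on the stand, rad. 0 = level, positive = forward (the open near edge goes down, the fence rises). It starts leaning back by 2 to 6 degrees (-0.03 to -0.11); travel -9 to +24 degrees. The worm is self-locking: pushing on the table does not tilt it, only the crank does.
- table_centre (a point): Middle of the table's upper surface, 86 mm above the desk when level, 16 mm over the tilt axis; moves with the table: x along the surface towards the fence, y left along the tilt axis, z out of the surface. The plate is 190 mm (x) by 180 mm (y). The fence, 24 mm high, has its inner face at x = +83 mm; the near edge at x = -95 mm is open.
- index (a point): Fixed index line on top of the left (+y) bracket, beside the graduated drum on the table's trunnion (aluminium, 84 mm diameter). The drum turns with the table and has black lines 10 degrees apart, the longest one for level; the line next to it on the fence side (+x) comes under the index when the table is tilted forward 10 degrees.
- crank (a joint): Angle of the worm's hand crank at the stand's right (-y) side, rad; upright axis, positive = clockwise seen from above. Always 90 times the tilt: one clockwise turn (6.28) tilts the table forward 4 degrees. It needs about 2 N at the grip and stays where it is left; it may start at any angle.
- crank_axis (a point): Point on the crank's upright axis at mid-height of its grip, 161 mm above the desk; at x = -41 mm, y = -128 mm of the stand. The hub round the axis (26 mm diameter) ends at 146 mm.
- grip_mid (a point): Middle of the crank's upright black grip, 161 mm above the desk: a cylinder 18 mm in diameter, 38 mm tall (142 to 180 mm above the desk), turning freely on its pin, 45 mm from the crank's axis, so it can be pinched or pushed round from behind. Below it is the crank arm, a bar 16 mm wide with its upper face 141 mm above the desk.
- chock: Aluminium wedge chock, rubber sole, 0.25 to 0.4 kg, on the desk left or right of the stand. Origin on its underside; x from -22 mm (upright back) to +26 mm (toe), 80 mm wide in y, 22 mm high; 45 degree face at the +x side, towards what it chocks. On top a lug to grip: 12 mm thick in y, 26 mm in x, centre x = -9 mm, top 57 mm over the sole. Snug, a roller's axis is at x = 33.4 mm.
- roller1: Rubber-covered feed roller, 32 mm in diameter, rubber 110 mm long on a thin steel shaft 150 mm long, 0.10 to 0.17 kg; the one against the fence. Origin in its middle, on its axis; y along the axis. It rolls very easily.
- roller2: Same; the middle one of the row, touching roller1.
- roller3: Same; the near one of the row, touching roller2; nothing holds it on the open side. In the row its axis lies 2 mm to the fence side of table_centre, 16 mm above the surface. Squeezed hard, the rollers ride up on one another.
- stapler: Black stapler, 130 x 34 x 65 mm, origin on its underside; bystander.
- tape_dispenser: Grey tape dispenser, 130 x 55 x 90 mm, origin on its underside; bystander.
- screwdriver: Screwdriver, about 200 mm long, lying on the desk right of the stand; bystander.
- mug: White mug, 80 mm in diameter, 90 mm high, behind the stand; bystander.
- spare_roller: Spare roller standing on end, 32 mm in diameter, 150 mm high, behind the stand; bystander.
- hole_punch: Hole punch, 110 x 105 x 75 mm, on the desk nearer the robot; bystander.
Things that resemble listed ones, but are neither listed nor needed, are in the scene too. Leave any purple look-alike of the roller3 alone.

How it is judged:
On the way, in this order (a step that is already met when the one before it is completed fails the run):
1. With the table still leaning back, the chock stands on it, released, snug and square against the open side of the row (x of roller3 in the frame of chock between 0.03 and 0.039 m and y of roller3 in the frame of chock between -0.03 and 0.03 m and z of chock in the frame of table_centre between -0.004 and 0.005 m and angle between the x axis of chock and the x axis of table_centre, either way round below 0.15 rad and contact force between the fingers and chock below 0.5 N and x of roller1 in the frame of table_centre between 0.0585 and 0.0705 m and y of roller1 in the frame of table_centre between -0.03 and 0.03 m and z of roller1 in the frame of table_centre between 0.011 and 0.021 m and x of roller2 in the frame of table_centre between 0.0262 and 0.0382 m and y of roller2 in the frame of table_centre between -0.03 and 0.03 m and z of roller2 in the frame of table_centre between 0.011 and 0.021 m and x of roller3 in the frame of table_centre between -0.0061 and 0.0059 m and y of roller3 in the frame of table_centre between -0.03 and 0.03 m and z of roller3 in the frame of table_centre between 0.011 and 0.021 m and value of joint tilt_table below -0.005 rad), for 0.2 s.
2. The table has been wound forward to one division past level (value of joint tilt_table between 0.148353 and 0.200713 rad), for 0.2 s.
At the end, for the whole second after the job is handed in: Table tilted forward 10 +-1.5 degrees, crank still; the rollers lie in their row at the fence (each within 8 mm, 30 mm sideways); the chock stands flat on the table, released, its toe within 5 mm of the near roller, square to 0.15 rad, within 30 mm of its middle; all at rest, bystanders undisturbed (all of step 2 and x of roller3 in the frame of chock between 0.03 and 0.039 m and y of roller3 in the frame of chock between -0.03 and 0.03 m and z of chock in the frame of table_centre between -0.004 and 0.005 m and angle between the x axis of chock and the x axis of table_centre, either way round below 0.15 rad and contact force between the fingers and chock below 0.5 N and x of roller1 in the frame of table_centre between 0.0585 and 0.0705 m and y of roller1 in the frame of table_centre between -0.03 and 0.03 m and z of roller1 in the frame of table_centre between 0.011 and 0.021 m and x of roller2 in the frame of table_centre between 0.0262 and 0.0382 m and y of roller2 in the frame of table_centre between -0.03 and 0.03 m and z of roller2 in the frame of table_centre between 0.011 and 0.021 m and x of roller3 in the frame of table_centre between -0.0061 and 0.0059 m and y of roller3 in the frame of table_centre between -0.03 and 0.03 m and z of roller3 in the frame of table_centre between 0.011 and 0.021 m and linear speed of each of roller1, roller2, roller3, chock below 0.01 m/s and velocity of joint crank between -0.1 and 0.1 rad/s); the robot touches nothing.
It fails at once if A roller falls off or is lifted from the table (z of any of roller1, roller2, roller3 in the frame of table_centre below 0 m or z of any of roller1, roller2, roller3 in the frame of table_centre above 0.03 m).
It fails at once if Something else on the desk is shoved more than 30 mm or knocked over (distance of any of stapler, tape_dispenser, screwdriver, mug, spare_roller, hole_punch from where it was at the start of the episode above 0.03 m or angle between any of stapler, tape_dispenser, mug, spare_roller, hole_punch's own z axis and vertical above 0.5 rad).
It also fails if it takes over 64 s, if anything falls off the work surface, if the arm or the gripper's body presses on something with over 40 N, if the wrist force passes 120 N, or if a joint passes its speed limit or range.

## Working session

There is one attempt and no reset: what is moved stays moved. The work goes in short steps, Python scripts to look and compute and a tool call to move; the robot and the scene stay as the last step left them, time stands still between calls to the robot, and variables do not carry over. Pictures are saved under pics/ and viewed, and the job is handed in when it is done.

Besides the shell and the picture viewer there is one more tool, called as name([rows], argument=value, ...), one row to a line, values as JSON. play_rows: Moves the arm, as the interface text tells. Its arguments: {"type":"object","properties":{"rows":{"type":"array"},"squeeze":{"type":"number"}},"required":["rows"]}

```bash
ls -la; mkdir -p pics
python3 - <<'E'
from workcell import robot, eyes, workorder
import cv2,numpy as np
print(robot.sense()); print(robot.pinch_z)
for n in("scene","top"):
    p,d=eyes.snapshot(n); cv2.imwrite(f"pics/{n}0.png",p[...,::-1]); np.savez(f"{n}0.npz",p=p,d=d)
    print(n,eyes.get_calibration(n))
E
```

```text
total 12
drwxr-xr-x  3 agent agent 4096 Dec  6 16:08 .
drwxr-xr-x 23 root  root  4096 Dec  6 16:08 ..
drwxr-xr-x  2 agent agent 4096 Dec  6 16:08 pics
{'time_s': 0.0, 'qpos': array([-1.31641564e+00,  2.77138285e-01, -2.78776058e-02,  1.26798700e+00,
        3.69730784e-05,  1.46743206e+00]), 'dq': array([ 4.16286289e-04, -2.12031549e-05, -8.70677009e-04, -2.46296393e-04,
       -1.39741762e-04,  1.22986423e-03]), 'effort': array([-4.37062281e-04, -4.45507014e+01,  2.95201778e+01,  1.63247850e-02,
       -1.21340477e-04, -3.44850847e-06]), 'ee_pos': array([ 0.21865883, -0.58459102,  0.19125804]), 'eef_rot': array([ 0.40358052,  0.58156534, -0.40254379,  0.58039901]), 'force': array([-0.46302535,  0.05334538,  0.34967921]), 'wrist_torque': array([ 0.00465686, -0.01862532, -0.00881353]), 'finger_gap': 0.0853640590560633}
0.0187
scene {'fx': 420.7560180638164, 'fy': 420.7560180638164, 'cx': 313.2321405721373, 'cy': 193.6262624528879, 'rvec': array([ 0.86095435,  2.58240147, -1.06071162]), 'tvec': array([ 0.46084332, -0.13317334,  1.32195295])}
top {'fx': 409.4000965843785, 'fy': 409.4000965843785, 'cx': 319.99522056369267, 'cy': 202.24834539792124, 'rvec': array([ 2.19072519, -2.18699935,  0.05010443]), 'tvec': array([-0.04839495,  0.53350853,  1.27902802])}
```

View pics/scene0.png

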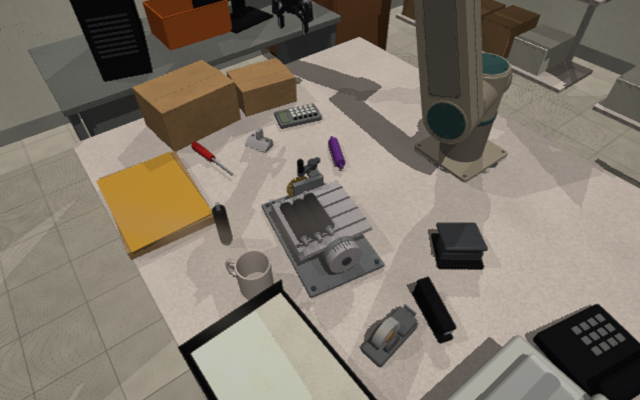

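View pics/top0.png

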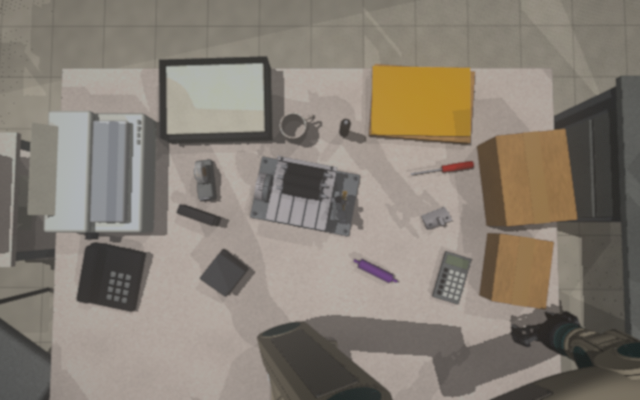

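The scene view shows the table at (318,220), the chock at (259,140), the purple look-alike at (336,152) and the crank at (300,175). In the top view they are at (305,195), (437,217), (375,270) and (344,195). Next I'll enlarge crops.

```bash
cat > h.py <<'E'
import cv2,numpy as np
from workcell import robot, eyes
from scipy.spatial.transform import Rotation as R
C={n:eyes.get_calibration(n) for n in("scene","top")}
def RT(n):
    c=C[n]; return cv2.Rodrigues(np.array(c['rvec']))[0],np.array(c['tvec'])
def proj(n,P):
    r,t=RT(n);q=np.atleast_2d(P)@r.T+t;c=C[n]
    return np.c_[q[:,0]/q[:,2]*c['fx']+c['cx'],q[:,1]/q[:,2]*c['fy']+c['cy']]
def ray(n,u,v):
    r,t=RT(n);c=C[n];d=np.array([(u-c['cx'])/c['fx'],(v-c['cy'])/c['fy'],1.]);return -r.T@t,r.T@d
def onz(n,u,v,z):
    o,d=ray(n,u,v);return o+d*(z-o[2])/d[2]
def cloud(n,dep):
    r,t=RT(n);c=C[n];v,u=np.mgrid[0:400,0:640]
    q=np.stack([(u-c['cx'])/c['fx']*dep,(v-c['cy'])/c['fy']*dep,dep],-1)
    P=(q-t)@r; P[dep<=0]=np.nan; return P
def crop(p,x0,y0,x1,y1,k,f):
    cv2.imwrite(f,cv2.resize(np.ascontiguousarray(p[y0:y1,x0:x1,::-1]),None,fx=k,fy=k,interpolation=cv2.INTER_CUBIC))
def tri(uv1,uv2):
    A=[];b=[]
    for n,(u,v) in (("scene",uv1),("top",uv2)):
        o,d=ray(n,u,v);d/=np.linalg.norm(d);M=np.eye(3)-np.outer(d,d);A.append(M);b.append(M@o)
    A=np.vstack(A);b=np.hstack(b);s=np.linalg.lstsq(A,b,rcond=None);return s[0],np.linalg.norm(A@s[0]-b)
E
python3 - <<'E'
from h import *
for n,b in(("top",(240,145,370,245,6)),("scene",(225,120,395,300,4))):
    z=np.load(n+"0.npz");crop(z['p'],*b,f"pics/{n}_c0.png")
z=np.load("top0.npz");crop(z['p'],400,190,480,250,9,"pics/top_chock.png")
z=np.load("scene0.npz");crop(z['p'],225,110,305,170,9,"pics/scene_chock.png")
E
```

```text
(no output)
```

View pics/top_c0.png

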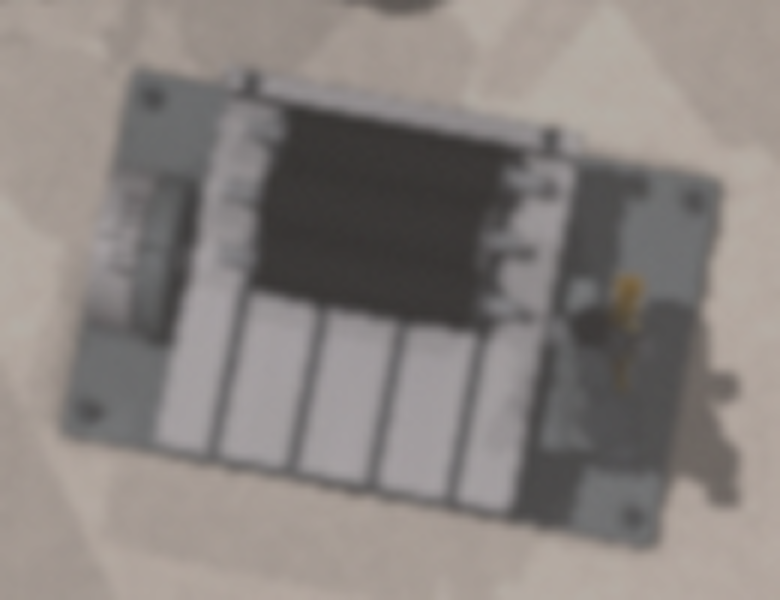

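View pics/scene_c0.png

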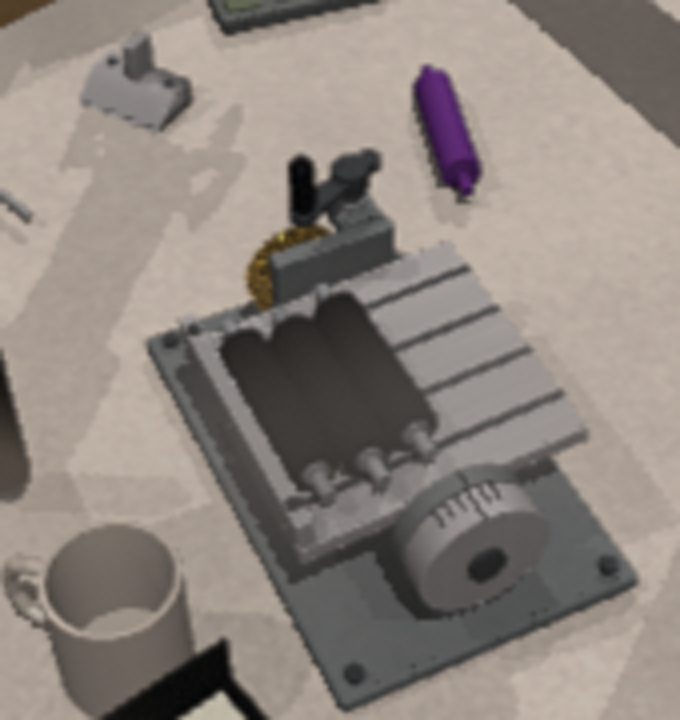

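View pics/top_chock.png

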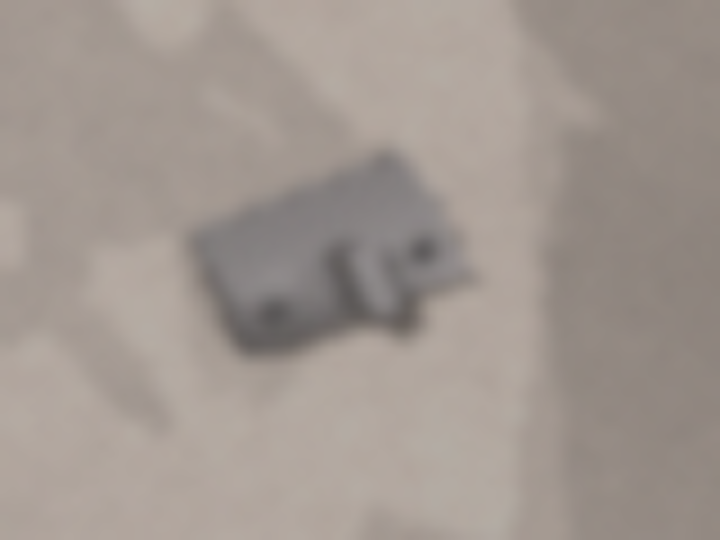

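View pics/scene_chock.png

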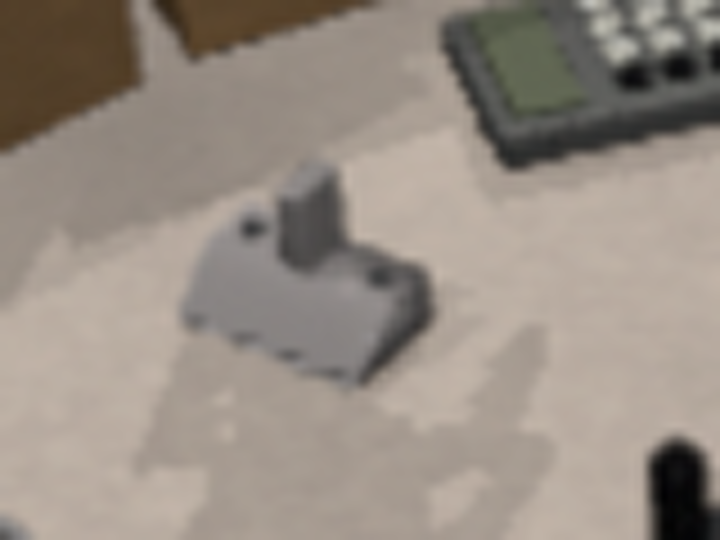

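Run:
```python
from h import *
cl={n:cloud(n,np.load(n+"0.npz")['d']) for n in C}
ctop=np.array([.37,-.1])
# chock: cloud by location
P=cl['top'];px=onz('top',437,217,.02);print('chock approx',px)
for n in cl:
    Q=cl[n].reshape(-1,3);m=(np.hypot(Q[:,0]-px[0],Q[:,1]-px[1])<.075)&(Q[:,2]>.006)&(Q[:,2]<.12)
    q=Q[m];print(n,len(q),q[:,2].max())
    (c,s,a)=cv2.minAreaRect(q[:,:2].astype(np.float32));print('rect',c,s,a)
    l=q[q[:,2]>.045];print('lug',len(l),l.mean(0) if len(l) else 0, l.min(0) if len(l) else 0, l.max(0) if len(l) else 0)
# stand foot corners (top crop k=6 off 240,145)
cor=np.array([[140,70],[718,178],[655,545],[65,432]])/6+[240,145]
W=np.array([onz('top',*u,.014) for u in cor]);print(W);ctr=W.mean(0);print('centre',ctr)
v=(W[0]-W[1]+W[3]-W[2])/2;w=(W[0]-W[3]+W[1]-W[2])/2
print(np.linalg.norm(v),np.linalg.norm(w),np.degrees(np.arctan2(-v[0],v[1])),np.degrees(np.arctan2(w[1],w[0])))
# table plane from depth
yaw=np.arctan2(-v[0],v[1]);ex=np.array([np.cos(yaw),np.sin(yaw)]);ey=np.array([-ex[1],ex[0]])
for n in cl:
    Q=cl[n].reshape(-1,3);d=Q[:,:2]-ctr[:2];a=d@ex;b=d@ey
    m=(a>-.088)&(a<-.03)&(abs(b)<.075)&(Q[:,2]>.05)
    A=np.c_[a[m],b[m],np.ones(m.sum())];s=np.linalg.lstsq(A,Q[m,2],rcond=None)[0];r=A@s-Q[m,2];print(n,m.sum(),s,'tilt deg',-np.degrees(np.arctan(s[0])) ,r.std())
    m=(abs(b)<.04)&(a>-.03)&(a<.1)&(Q[:,2]>.07)
    for a0 in np.arange(-.02,.1,.008):
        k=m&(abs(a-a0)<.004);print(round(a0,3),np.round(Q[k,2].mean(),4) if k.any() else None,end=' | ')
    print()
    k=(Q[:,2]>.135)&(Q[:,2]<.2)&(np.hypot(*d.T)<.25);print('high',k.sum(),np.c_[a[k],b[k],Q[k,2]].mean(0));
    k&=Q[:,2]>.15; print('grip',k.sum(),np.c_[a[k],b[k],Q[k,2]].mean(0), Q[k].mean(0))
```

```text
chock approx [ 0.48755029 -0.41404398  0.02      ]
scene 355 0.059444352873218774
rect (0.4903196394443512, -0.411828875541687) (0.06120702624320984, 0.08195487409830093) 24.80613899230957
lug 39 [ 0.47814567 -0.41461385  0.05345617] [ 0.46247856 -0.42395431  0.04582128] [ 0.4887013  -0.40663706  0.05944435]
top 370 0.06324741875093107
rect (0.47773605585098267, -0.4020725190639496) (0.05480518937110901, 0.10801010578870773) 30.126018524169922
lug 40 [ 0.47601377 -0.41411215  0.0541898 ] [ 0.4625528  -0.42260192  0.04569191] [ 0.48705057 -0.40620159  0.06324742]
[[ 0.67873314  0.13325056  0.014     ]
 [ 0.62135805 -0.17306247  0.014     ]
 [ 0.42798346 -0.13942102  0.014     ]
 [ 0.48662342  0.1709526   0.014     ]]
centre [ 0.55367452 -0.00207008  0.014     ]
0.3137522531821107 0.1960153315649272 -10.654323360691768 -10.485370807141507
scene 1043 [-0.05027888 -0.00077089  0.0861679 ] tilt deg 2.8783438814887465 0.0014647909547942219
-0.02 0.0875 | -0.012 0.1101 | -0.004 0.1147 | 0.004 0.1172 | 0.012 0.1157 | 0.02 0.1089 | 0.028 0.1126 | 0.036 0.1157 | 0.044 0.1142 | 0.052 0.1071 | 0.06 0.1117 | 0.068 0.1142 | 0.076 0.1127 | 0.084 0.1063 | 0.092 0.1021 | 
high 281 [ 0.003319   -0.1025618   0.15027744]
grip 87 [ 0.01252988 -0.09436127  0.16784491] [ 0.54854257 -0.09712118  0.16784491]
top 977 [-0.05770923  0.00350807  0.08499772] tilt deg 3.302832245020701 0.002394397369876261
-0.02 0.0861 | -0.012 0.0965 | -0.004 0.1145 | 0.004 0.1165 | 0.012 0.1146 | 0.02 0.1067 | 0.028 0.1119 | 0.036 0.1153 | 0.044 0.1123 | 0.052 0.1052 | 0.06 0.1109 | 0.068 0.1137 | 0.076 0.1114 | 0.084 0.1045 | 0.092 0.105 | 
high 192 [-0.0132711  -0.10720618  0.14851109]
grip 37 [ 0.00869973 -0.0957912   0.17450006] [ 0.54451408 -0.09781832  0.17450006]
```

Run:
```python
from h import *
z=np.load("top0.npz")['p'];crop(z,315,170,375,230,12,"pics/top_cr.png")
z=np.load("scene0.npz")['p'];crop(z,285,150,345,200,12,"pics/sc_cr.png")
```

```text
(no output)
```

View pics/top_cr.png

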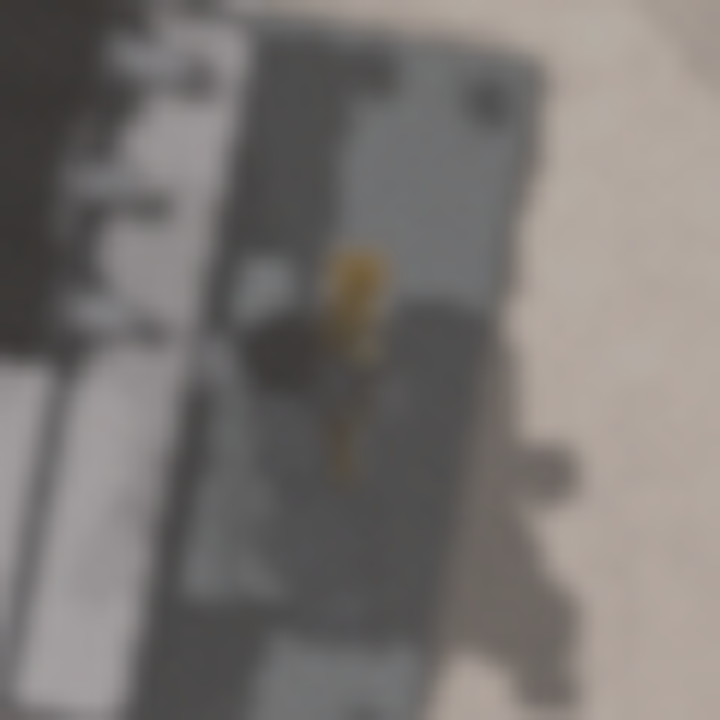

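View pics/sc_cr.png

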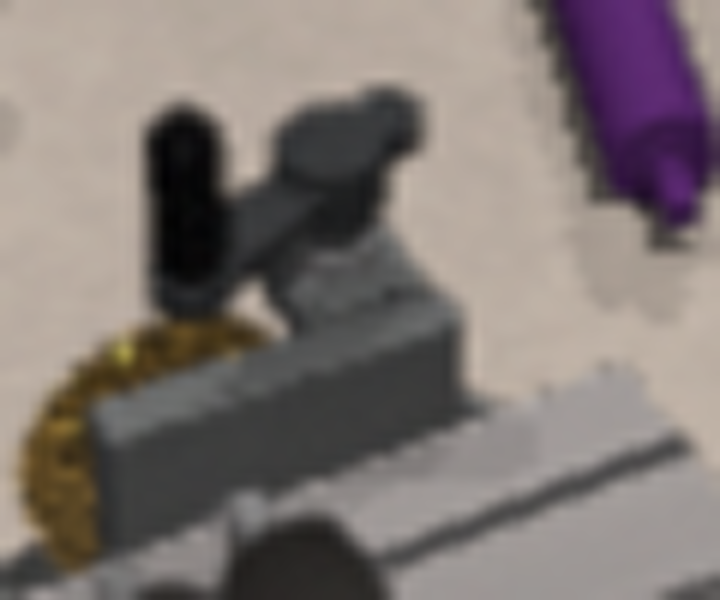

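Run:
```python
from h import *
print('cams',[(-RT(n)[0].T@RT(n)[1]).round(3) for n in C])
print('grip mid',tri((285+187/12,150+197/12),(315+283/12,170+350/12)))
print(onz('scene',285+187/12,150+197/12,.161),'top view z.175',onz('top',315+283/12,170+350/12,.175), onz('top',315+283/12,170+350/12,.161))
print('hub',onz('scene',285+330/12,150+140/12,.146))
# refine stand axis from rollers: table edges; scene stand corners
c=np.array([[350,705],[635,578],[150,342]])/4+[225,120]
print(np.array([onz('scene',*u,.014) for u in c]))
for yaw in (-10.5,):
  r=np.radians(yaw);M=np.array([[np.cos(r),-np.sin(r)],[np.sin(r),np.cos(r)]])
  print('axis',M@[-.041,-.128]+[.5537,-.0021])
```

```text
cams [array([0.963, 0.555, 0.861]), array([ 0.462, -0.06 ,  1.306])]
grip mid (array([ 0.53429998, -0.10094917,  0.15762594]), np.float64(0.00023230124109982836))
[ 0.53623359 -0.09769417  0.161     ] top view z.175 [ 0.53333992 -0.10042254  0.175     ] [ 0.53421973 -0.10092648  0.161     ]
hub [ 0.49233211 -0.10784967  0.146     ]
[[ 0.67933884  0.14163962  0.014     ]
 [ 0.49121411  0.17560768  0.014     ]
 [ 0.62205881 -0.1677823   0.014     ]]
axis [ 0.4900604  -0.12048497]
```

Run:
```python
from h import *
def yawy(a,b): d=a-b; return np.degrees(np.arctan2(-d[0],d[1]))
s=[onz('scene',225+u/9,110+v/9,.002) for u,v in((358,382),(183,322))]
t=[onz('top',400+u/9,190+v/9,.002) for u,v in((190,235),(390,150))]
print(s,yawy(*s),np.linalg.norm(s[0]-s[1]));print(t,yawy(*t),np.linalg.norm(t[0]-t[1]))
# lug top: scene centre & top
ls=(225+312/9,110+175/9); lt=(400+382/9,190+285/9)
print('lug top tri',tri(ls,lt),onz('scene',*ls,.057),onz('top',*lt,.057))
q=R.from_quat(robot.sense()['eef_rot']).as_matrix();print(q.round(3)); print('jaw yaw as chock y',np.degrees(np.arctan2(-q[0,2],q[1,2])))
# hand position in cameras? project TCP
print(proj('scene',robot.sense()['ee_pos']),proj('top',robot.sense()['ee_pos']))
```

```text
[array([ 0.49108019, -0.36915494,  0.002     ]), array([ 0.52327658, -0.43602977,  0.002     ])] 25.708143074540764 0.07422163947999269
[array([ 0.49063718, -0.36869828,  0.002     ]), array([ 0.52077803, -0.43953801,  0.002     ])] 23.048755181345964 0.0769853172778436
lug top tri (array([ 0.47234857, -0.42116807,  0.05257861]), np.float64(0.0006276799080295427)) [ 0.47471526 -0.41549947  0.057     ] [ 0.47267589 -0.42015707  0.057     ]
[[-0.     0.937  0.35 ]
 [ 0.002  0.35  -0.937]
 [-1.     0.    -0.002]]
jaw yaw as chock y -159.5003210697377
[[293.85927428  45.40610553]] [[520.06644417 316.50251546]]
```

Run:
```python
from h import *
for n in C:
    Q=cloud(n,np.load(n+"0.npz")['d']).reshape(-1,3)
    m=(Q[:,2]>.04)&(Q[:,2]<.3)&(Q[:,1]<-.44)&(Q[:,1]>-.85)&(Q[:,0]>.1)&(Q[:,0]<.8)
    q=Q[m]
    for x0 in np.arange(.1,.8,.05):
        k=abs(q[:,0]-x0)<.025
        if k.any(): print(n,round(x0,2),'ymax',np.percentile(q[k,1],98).round(3),'zmax',q[k,2].max().round(3))
```

```text
scene 0.2 ymax -0.515 zmax 0.3
scene 0.25 ymax -0.546 zmax 0.3
scene 0.3 ymax -0.551 zmax 0.106
scene 0.35 ymax -0.558 zmax 0.106
scene 0.4 ymax -0.565 zmax 0.105
scene 0.45 ymax -0.57 zmax 0.154
scene 0.5 ymax -0.566 zmax 0.155
scene 0.55 ymax -0.561 zmax 0.154
scene 0.6 ymax -0.556 zmax 0.155
scene 0.65 ymax -0.551 zmax 0.155
scene 0.7 ymax -0.547 zmax 0.154
scene 0.75 ymax -0.482 zmax 0.153
top 0.2 ymax -0.511 zmax 0.3
top 0.25 ymax -0.545 zmax 0.3
top 0.3 ymax -0.55 zmax 0.108
top 0.35 ymax -0.557 zmax 0.105
top 0.4 ymax -0.565 zmax 0.106
top 0.45 ymax -0.569 zmax 0.153
top 0.5 ymax -0.565 zmax 0.156
top 0.55 ymax -0.56 zmax 0.157
top 0.6 ymax -0.555 zmax 0.156
top 0.65 ymax -0.55 zmax 0.155
top 0.7 ymax -0.546 zmax 0.155
top 0.75 ymax -0.458 zmax 0.155
```

Candidates: the chock is the only grey wedge with a lug, at top (437,217) and scene (259,140). The calculator at top (452,275) isn't a wedge. For the rollers, the black row on the table is the right one; purple (375,270) and the standing spare (344,127) are decoys. The crops confirm this.

play_rows([
  [0,2,2,0,0,0,0.2],
  [0,4.2,4,0,0,0,0.8],
  [0,6.6,5.5,-1,0,0,0.8],
  [0,8.8,6.4,-2,0,0,0.8],
  [0,10.2,6.65,-3,0,0,0.8],
  [0,10.2,6.65,-5,0,0,0.8],
  [0,10.2,6.65,-6.5,0,0,0.8],
  [0,10.2,6.65,-6.5,0,0,0.8],
], squeeze=50)

```text
time_s: 1.1
ee_pos: [0.4708, -0.4148, 0.0245]
eef_rot: [0.384, 0.599, -0.381, 0.591]
force: [-0.0, 0.2, 0.4]
finger_gap: 0.0854
```

Run:
```python
from h import *
for n,b in(("top",(390,170,490,260,8)),("scene",(205,70,305,160,8))):
    p,d=eyes.snapshot(n);crop(p,*b,f"pics/{n}_g1.png")
```

```text
(no output)
```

View pics/scene_g1.png

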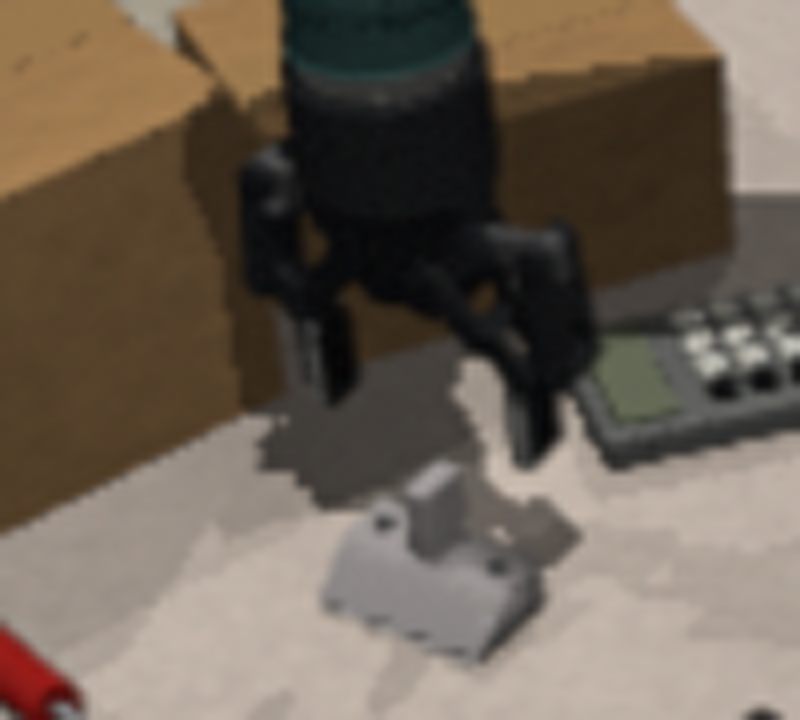

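View pics/top_g1.png

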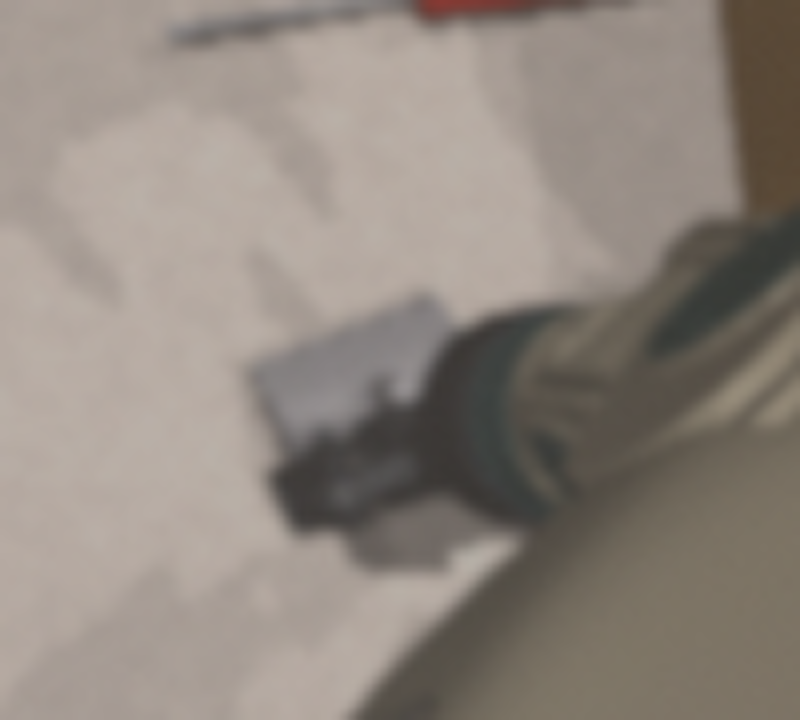

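Run:
```python
from h import *
s=robot.sense();print(s['time_s'],s['ee_pos'],s['dq'].round(3))
m=R.from_quat(s['eef_rot']).as_matrix();p=s['ee_pos'];tip=p-m[:,0]*.013
print(m.round(3))
for n in C: print(n,proj(n,np.array([p,tip,tip+m[:,2]*.0425,tip-m[:,2]*.0425])))
for n,b in(("scene",(205,70,305,160,8)),("top",(390,170,490,260,8))):
    p,d=eyes.snapshot(n);crop(p,*b,f"pics/{n}_g2.png");np.savez(n+"_g2.npz",p=p,d=d)
```

```text
1.2 [ 0.4737384  -0.41861397  0.02933782] [-0.004 -0.028  0.036 -0.007 -0.     0.001]
[[-0.001  0.91   0.415]
 [ 0.002  0.415 -0.91 ]
 [-1.     0.    -0.002]]
scene [[260.36625482 135.83623402]
 [259.91724645 132.57774567]
 [248.96180792 128.82907694]
 [271.12054957 136.41122728]]
top [[439.36577653 221.39280274]
 [440.56525721 221.35435369]
 [453.08008097 215.6454682 ]
 [428.03664304 227.06952996]]
```

View pics/scene_g2.png

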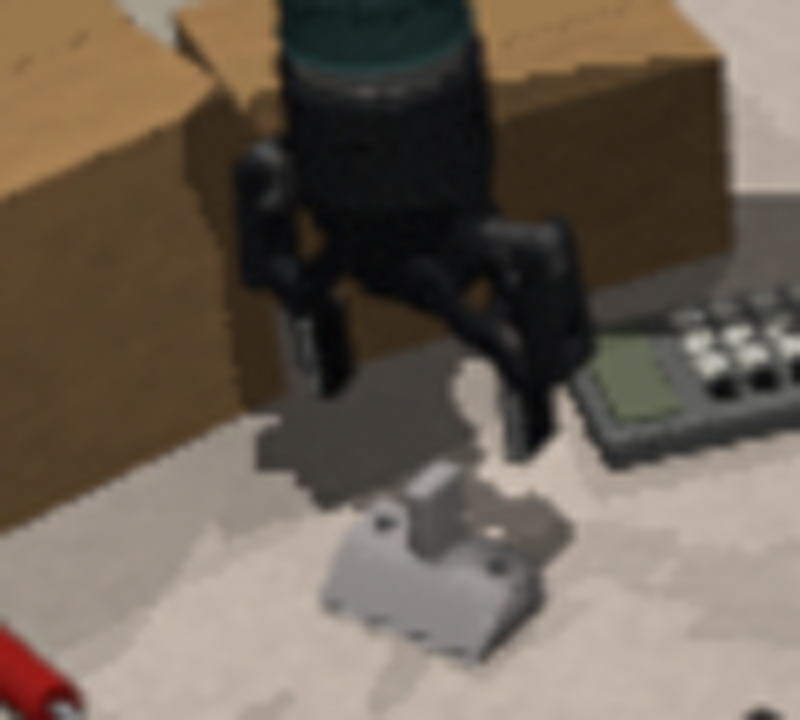

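Run:
```python
from h import *
for n in C:
    z=np.load(n+"_g2.npz");Q=cloud(n,z['d']);p=z['p'].astype(int)
    # dark pixels near
    m=(p.sum(-1)<150)&(np.hypot(Q[...,0]-.47,Q[...,1]+.418)<.1)&(Q[...,2]<.3)
    q=Q[m];i=np.argsort(q[:,2])[:12];print(n,m.sum());print(q[i].round(4)); print(np.argwhere(m)[i][:4])
    for lo in(.03,.05,.07,.09,.11,.13): 
        k=(q[:,2]>lo)&(q[:,2]<lo+.02);print(lo,k.sum(),q[k].mean(0).round(3) if k.any() else '',q[k].min(0).round(3) if k.any() else '',q[k].max(0).round(3) if k.any() else '')
```

```text
scene 1452
[[ 0.3798 -0.4442  0.0062]
 [ 0.3778 -0.441   0.0071]
 [ 0.4911 -0.4597  0.0829]
 [ 0.4969 -0.4556  0.084 ]
 [ 0.4877 -0.4586  0.0858]
 [ 0.5006 -0.4551  0.0859]
 [ 0.4851 -0.463   0.086 ]
 [ 0.4877 -0.4648  0.0862]
 [ 0.4985 -0.4584  0.0869]
 [ 0.4805 -0.4643  0.0872]
 [ 0.4962 -0.4561  0.0872]
 [ 0.4836 -0.4651  0.088 ]]
[[127 281]
 [127 282]
 [118 247]
 [119 246]]
0.03 0   
0.05 0   
0.07 13 [ 0.491 -0.46   0.087] [ 0.481 -0.465  0.083] [ 0.501 -0.455  0.09 ]
0.09 51 [ 0.479 -0.425  0.101] [ 0.448 -0.473  0.091] [ 0.502 -0.365  0.11 ]
0.11 61 [ 0.481 -0.426  0.12 ] [ 0.445 -0.48   0.11 ] [ 0.512 -0.363  0.13 ]
0.13 192 [ 0.474 -0.408  0.141] [ 0.432 -0.487  0.13 ] [ 0.514 -0.346  0.15 ]
top 0
[]
[]
0.03 0   
0.05 0   
0.07 0   
0.09 0   
0.11 0   
0.13 0
```

View pics/top_g2.png

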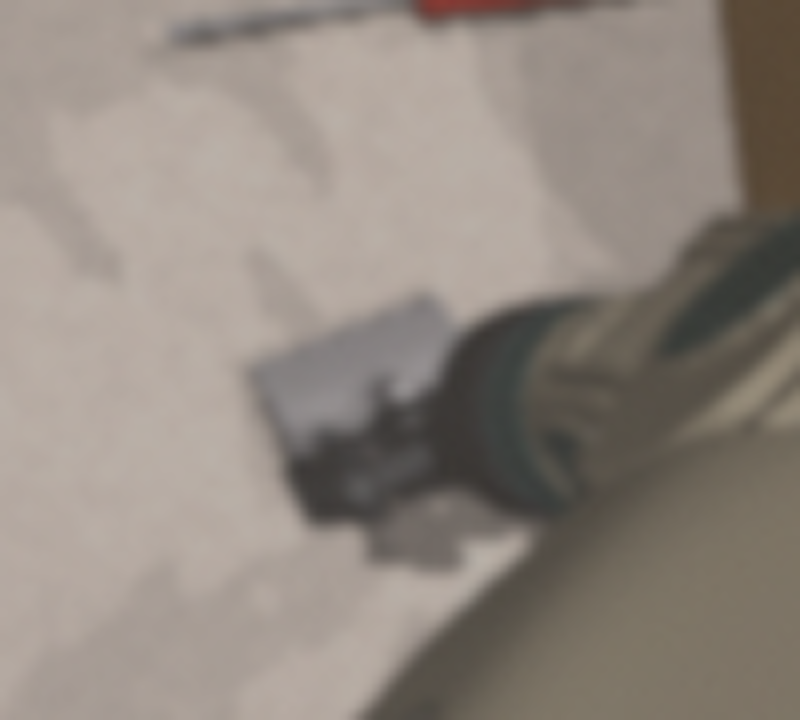

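Run:
```python
from h import *
for i in range(2):
    p,d=eyes.snapshot("scene")
s=robot.sense();print(s['time_s'],s['ee_pos'],s['dq'].round(3),s['qpos'].round(4),s['force'])
crop(p,205,70,305,160,8,"pics/scene_g3.png")
```

```text
1.4 [ 0.47486491 -0.420167    0.03137161] [ 0.001  0.002 -0.009 -0.001 -0.001 -0.001] [-8.2670e-01  4.1160e-01 -1.9720e-01  9.5950e-01  9.0000e-04  1.8878e+00] [-0.17528315  0.13994428 -0.0029121 ]
```

View pics/scene_g3.png

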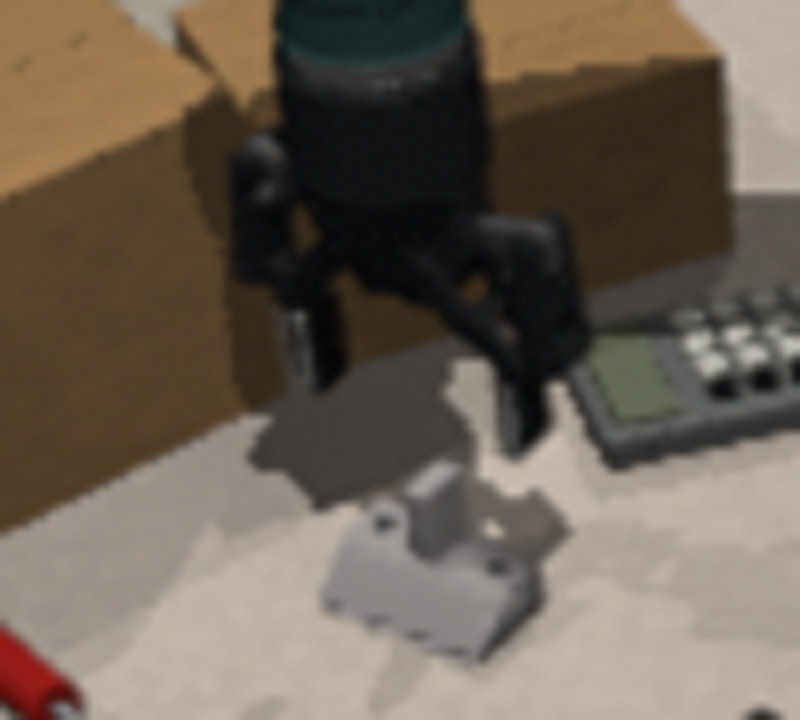

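The scene picture shows the fingertips at crop (315,385) and (520,455), about 40 mm higher than ee_pos says. I'll go down in small steps and watch the force and the picture.

play_rows([
  [0,0,0,-0.3,0,0,0],
  [0,0,0,-0.6,0,0,0],
  [0,0,0,-0.6,0,0,0],
])

```text
time_s: 1.78
ee_pos: [0.474, -0.4194, 0.0153]
eef_rot: [0.383, 0.594, -0.382, 0.595]
force: [-0.6, 0.8, 0.4]
finger_gap: 0.0855
```

Run:
```python
from h import *
p,d=eyes.snapshot("scene")
s=robot.sense();print(s['time_s'],s['ee_pos'],s['qpos'].round(4),s['force'])
crop(p,205,70,305,160,8,"pics/scene_g4.png");np.savez("scene_g4.npz",p=p,d=d)
Q=cloud("scene",d);m=(p.astype(int).sum(-1)<150)&(np.hypot(Q[...,0]-.47,Q[...,1]+.418)<.08)&(Q[...,2]<.2)
q=Q[m];print(np.sort(q[:,2])[:10])
```

```text
1.825 [ 0.47431516 -0.41963051  0.01565917] [-8.2680e-01  4.2770e-01 -2.1090e-01  9.3120e-01  9.0000e-04  1.8878e+00] [-0.06034447  0.60246641  0.13116046]
[0.06893594 0.06975743 0.06985157 0.07168113 0.0717124  0.07266291
 0.07334298 0.07578948 0.07641909 0.07690073]
```

View pics/scene_g4.png

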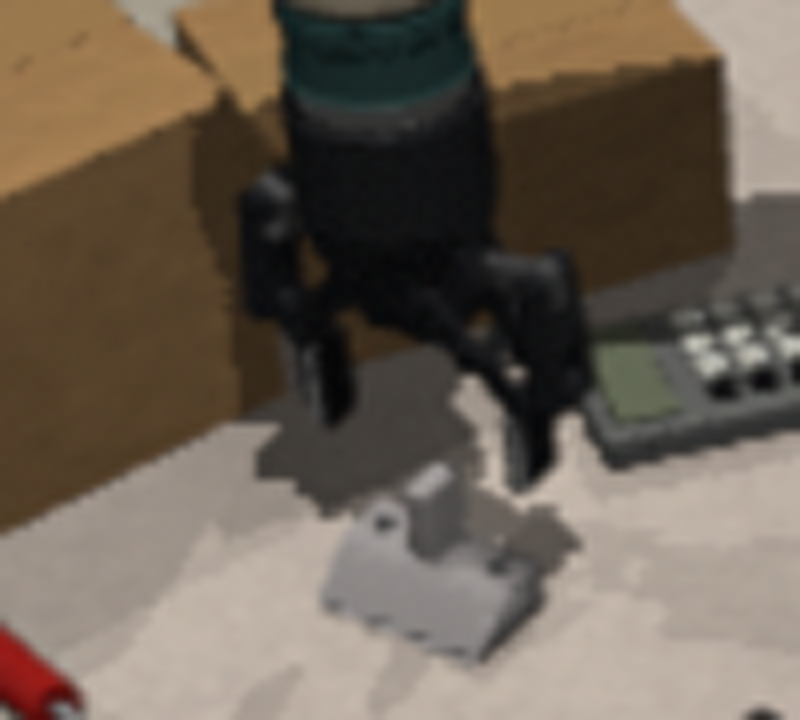

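Run:
```python
from h import *
z=np.load("scene0.npz");Q=cloud("scene",z['d']);p=z['p'].astype(int)
m=(p.sum(-1)<170)&(np.hypot(Q[...,0]-.2187,Q[...,1]+.5846)<.1)&(Q[...,2]<.5)
q=Q[m];print(m.sum(),np.sort(q[:,2])[:12]);k=q[:,2]<.29;print(q[k].mean(0),q[k].min(0),q[k].max(0))
crop(z['p'],250,0,340,60,8,"pics/s0.png")
z=np.load("top0.npz");crop(z['p'],490,290,610,370,6,"pics/t0.png")
```

```text
764 [0.09251545 0.24279243 0.2446159  0.24467718 0.24508811 0.24628155
 0.24636243 0.24757112 0.24779207 0.24818063 0.248727   0.24955847]
[ 0.22333101 -0.58601433  0.26785665] [ 0.18853774 -0.648046    0.09251545] [ 0.27046657 -0.52198944  0.28964189]
```

View pics/s0.png

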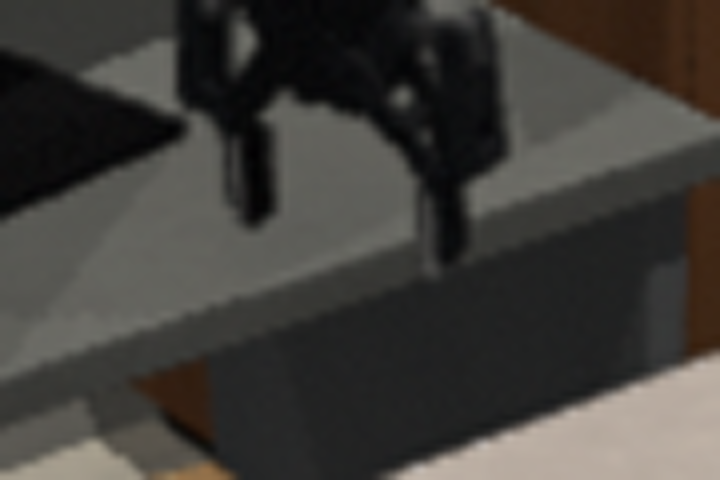

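View pics/t0.png

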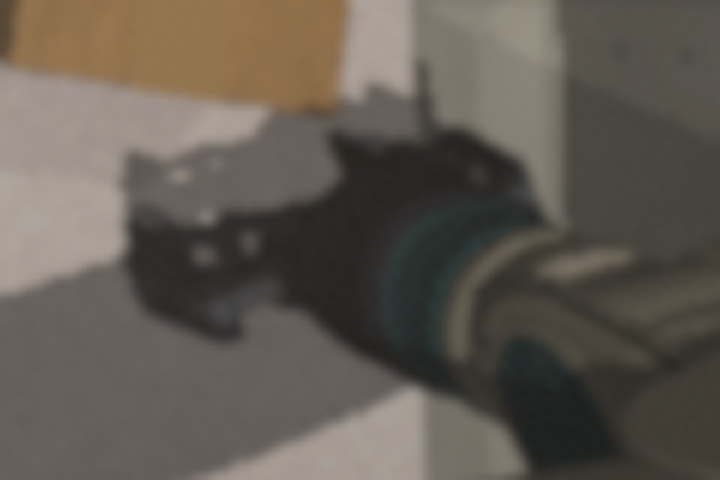

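The offset is a steady +39 mm or so in z: at the start pose the open tips were at 0.243 m against the 0.204 m expected. I'll correct for it.

play_rows([
  [0,0,0,-0.4,0,0,0],
  [0,0,0,-0.75,0,0,0],
  [0.3,0,0,-0.75,0,0,0],
  [0.6,0,0,-0.75,0,0,0],
  [0.6,0,0,-0.75,0,0,0],
])

```text
time_s: 2.45
ee_pos: [0.4746, -0.4199, -0.0028]
eef_rot: [0.383, 0.594, -0.383, 0.595]
force: [-0.5, 0.0, 0.5]
finger_gap: 0.0344
```

Run:
```python
from h import *
p,d=eyes.snapshot("scene")
s=robot.sense();print(s['time_s'],s['ee_pos'],s['qpos'].round(4),s['force'],s['finger_gap'])
crop(p,205,70,305,160,8,"pics/scene_g5.png");np.savez("scene_g5.npz",p=p,d=d)
Q=cloud("scene",d);m=(p.astype(int).sum(-1)<150)&(np.hypot(Q[...,0]-.47,Q[...,1]+.418)<.08)&(Q[...,2]<.2)
q=Q[m];print(np.sort(q[:,2])[:10])
```

```text
2.5 [ 0.47458933 -0.41996031 -0.00272104] [-8.2680e-01  4.4790e-01 -2.2520e-01  8.9590e-01  8.0000e-04  1.8878e+00] [-0.11727238 -0.6080189   0.1606557 ] 0.03415203231636773
[0.04282246 0.0447358  0.04482447 0.0451721  0.04608321 0.04608714
 0.04731188 0.0479739  0.04875939 0.04909025]
```

View pics/scene_g5.png

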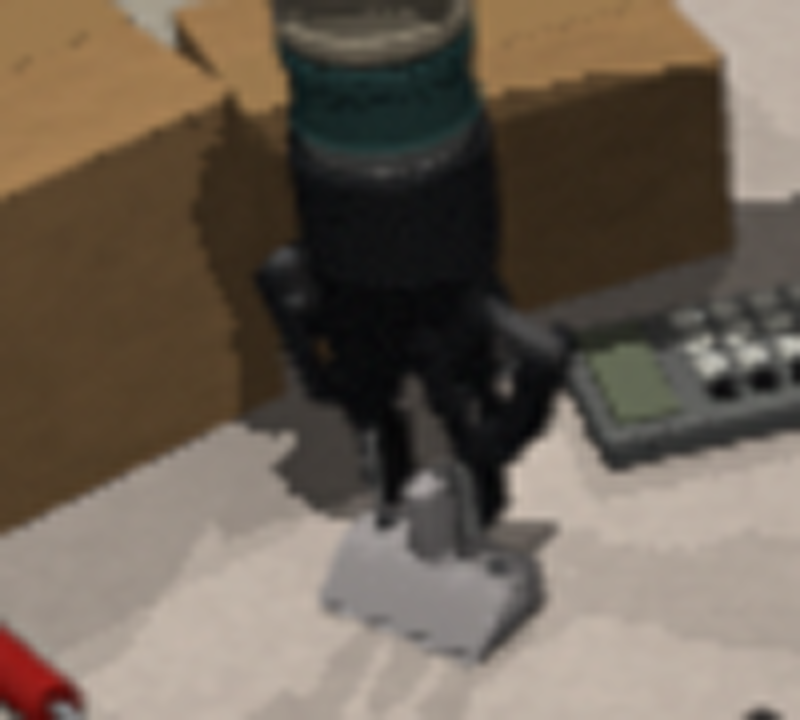

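play_rows([
  [0.6,0,0,-0.35,0,0,0],
  [0.7,0,0,-0.35,0,0,0],
  [1,0,0,-0.35,0,0,0],
  [1,0,0,-0.35,0,0,0],
  [1,0,0,-0.35,0,0,0],
], squeeze=60)

```text
time_s: 3.12
ee_pos: [0.4744, -0.4198, -0.0117]
eef_rot: [0.383, 0.594, -0.383, 0.595]
force: [0.1, 0.3, -2.4]
finger_gap: 0.0114
```

Run:
```python
from h import *
for n,b in(("top",(390,170,490,260,8)),("scene",(205,70,305,160,8))):
    p,d=eyes.snapshot(n);crop(p,*b,f"pics/{n}_g6.png")
s=robot.sense();print(s['time_s'],s['ee_pos'],s['force'],s['finger_gap'])
```

```text
3.225 [ 0.47444685 -0.41977606 -0.01170048] [ 0.61907886  0.37590947 -2.86137867] 0.010794139116092628
```

View pics/scene_g6.png

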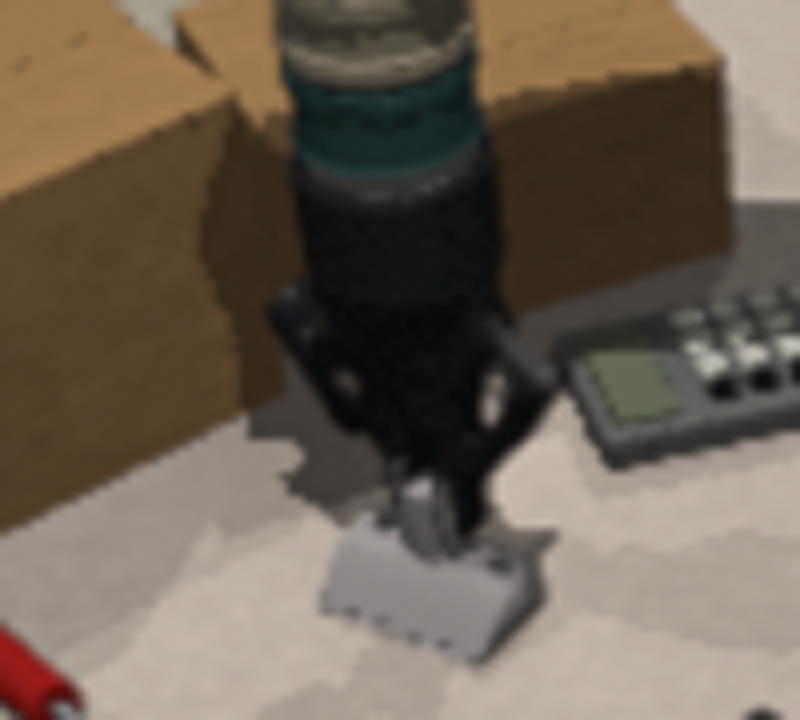

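View pics/top_g6.png

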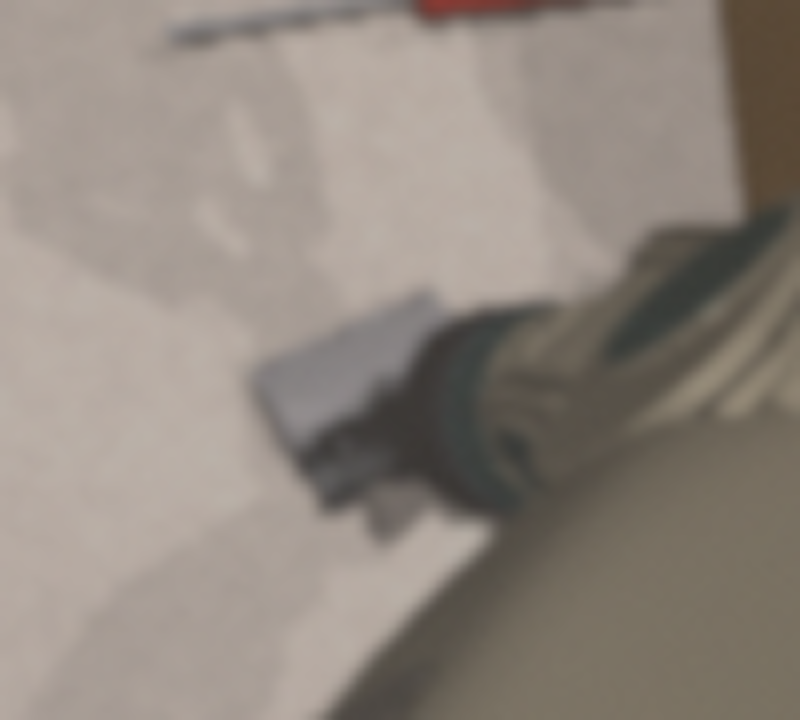

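Run:
```python
from h import *
m=R.from_quat(robot.sense()['eef_rot']).as_matrix();print(m.round(4));print(np.degrees(np.arctan2(m[0,2],-m[1,2])))
```

```text
[[ 1.600e-03  9.102e-01  4.142e-01]
 [-5.000e-04  4.142e-01 -9.102e-01]
 [-1.000e+00  1.200e-03  1.100e-03]]
24.46777129282125
```

play_rows([
  [1,0,0,1.0,0,0,0],
  [1,0,0,3.2,0,0,0],
  [1,0,0,5.5,0,0,0],
  [1,0,0,7.5,0,0,0],
  [1,0,1.0,9.0,0,0,-0.5],
  [1,0,2.5,9.0,0,0,-1.5],
  [1,0.1,4.5,9.0,0,0,-3],
  [1,0.2,6.5,9.0,0,0,-4.5],
  [1,0.3,8.5,9.0,0,0,-6],
  [1,0.4,10.5,9.0,0,0,-7],
  [1,0.5,12.5,9.0,0,0,-7],
  [1,0.6,14.5,9.0,0,0,-7],
  [1,0.65,16,9.0,0,0,-7],
  [1,0.65,17,9.0,0,0,-7],
  [1,0.65,17.2,9.0,0,0,-7],
  [1,0.65,17.2,9.0,0,0,-7],
  [1,0.65,17.2,9.0,0,0,-7],
])

```text
time_s: 5.35
ee_pos: [0.4878, -0.0092, 0.2132]
eef_rot: [0.542, 0.461, -0.534, 0.456]
force: [0.1, 0.6, -3.6]
finger_gap: 0.0106
```

Run:
```python
from h import *
for n,b in(("top",(240,140,380,250,5.7)),("scene",(225,60,395,260,3))):
    p,d=eyes.snapshot(n);crop(p,*b,f"pics/{n}_g7.png")
s=robot.sense();print(s['time_s'],s['ee_pos'],s['force'],s['finger_gap'])
m=R.from_quat(s['eef_rot']).as_matrix();print(m.round(4));print(np.degrees(np.arctan2(m[0,2],-m[1,2])))
```

```text
5.45 [ 0.48784144 -0.00900661  0.21327614] [ 0.06302941 -0.71409164 -2.82799793] 0.011093178582009268
[[ 0.0032  0.9873 -0.1586]
 [ 0.0132 -0.1586 -0.9873]
 [-0.9999  0.0011 -0.0135]]
-9.126531028114487
```

View pics/scene_g7.png

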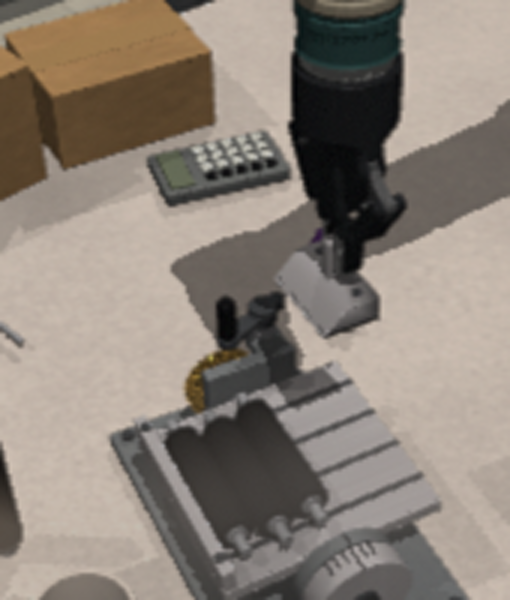

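View pics/top_g7.png

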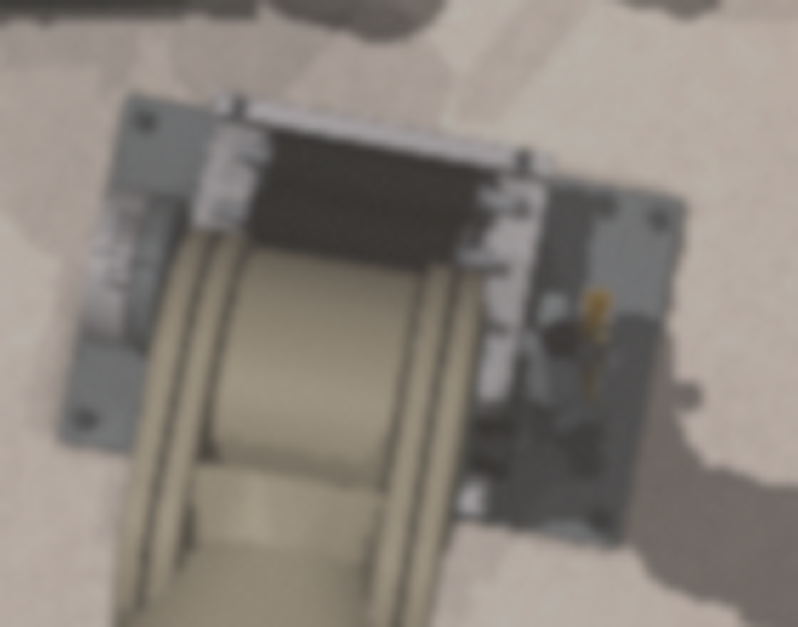

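play_rows([
  [1,0.1,0.8,-1,0.1,0.6,-0.25],
  [1,0.1,0.8,-2.5,0.1,0.6,-0.25],
  [1,0.1,0.8,-4,0.1,0.6,-0.25],
  [1,0.1,0.8,-4.8,0.1,0.6,-0.25],
  [1,0.1,0.8,-4.8,0.1,0.6,-0.25],
  [1,0.1,0.8,-4.8,0.1,0.6,-0.25],
])

```text
time_s: 6.2
ee_pos: [0.4889, -0.0047, 0.0943]
eef_rot: [-0.534, -0.478, 0.542, -0.439]
force: [1.2, 0.6, -2.7]
finger_gap: 0.0114
```

```bash
cat > m.py <<'E'
from h import *
import sys
tag=sys.argv[1]
p,d=eyes.snapshot("scene");crop(p,260,130,380,230,6.6,f"pics/scene_{tag}.png");np.savez(f"scene_{tag}.npz",p=p,d=d)
s=robot.sense();print(s['time_s'],s['ee_pos'].round(4),s['force'].round(2),s['wrist_torque'].round(3),round(s['finger_gap'],4))
m=R.from_quat(s['eef_rot']).as_matrix();print('toolx',m[:,0].round(4),'yaw',np.degrees(np.arctan2(m[0,2],-m[1,2])).round(2))
E
python3 m.py a1
```

```text
6.25 [ 0.4893 -0.0047  0.0946] [ 0.38 -0.41 -2.59] [-0.083 -0.034  0.026] 0.011
toolx [-0.0446  0.0341 -0.9984] yaw -9.18
```

View pics/scene_a1.png

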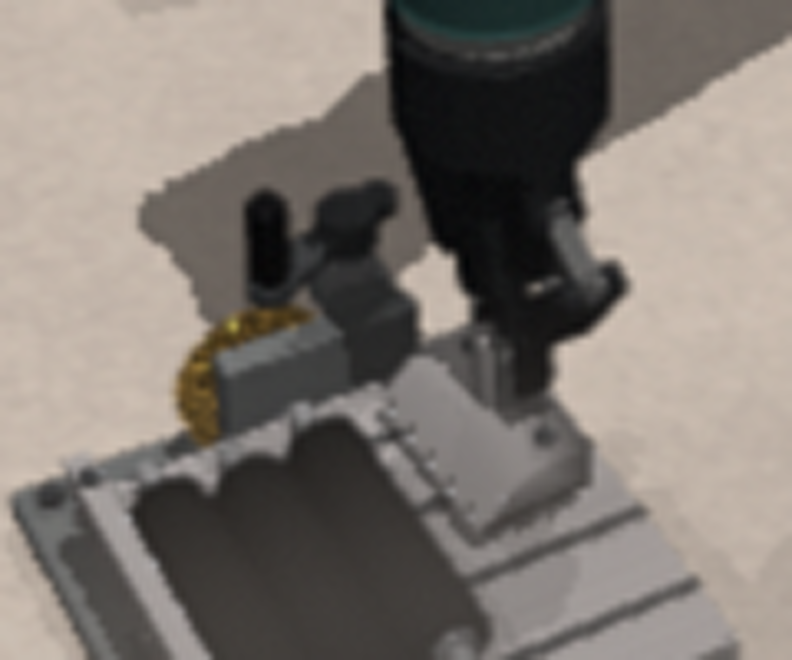

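Run:
```python
from h import *
s=robot.sense();print(s['qpos'].round(4),s['dq'].round(3),s['effort'].round(2))
```

```text
[-0.1599  0.1479 -0.4062  1.0661  0.0266  3.1406] [ 0.003 -0.007  0.003 -0.002  0.001  0.002] [-2.000e-02 -3.525e+01  2.695e+01  4.400e-01  1.000e-01 -0.000e+00]
```

```bash
cat > m2.py <<'E'
from h import *
import sys
yaw=np.radians(-10.4);ex=np.array([np.cos(yaw),np.sin(yaw)]);ey=np.array([-ex[1],ex[0]]);ctr=np.array([.5565,.003])
z=np.load(sys.argv[1]);p=z['p'].astype(int);Q=cloud("scene",z['d']);D=Q[...,:2]-ctr;a=D@ex;b=D@ey;zz=Q[...,2]
dark=(p.max(-1)<90)&(a>-.02)&(a<.09)&(abs(b)<.09)&(zz>.09)&(zz<.13)
for lo,hi in((-.012,.012),(.02,.045),(.052,.077)):
    k=dark&(a>lo)&(a<hi);print('rubber',lo,'b',np.percentile(b[k],[1,99]).round(4), 'a of top', a[k][zz[k]>np.percentile(zz[k],85)].mean().round(4),'zmax',np.percentile(zz[k],97).round(4))
# chock: grey, front region
S=.0875
k=(p.min(-1)>60)&(a>-.11)&(a<-.012)&(abs(b)<.08)&(zz>.093)&(zz<.128)
print('n',k.sum(),'b',np.percentile(b[k],[1,99]).round(4),'a',np.percentile(a[k],[1,99]).round(4))
A=np.c_[a[k],b[k]].astype(np.float32);print('rect',cv2.minAreaRect(A))
# face: fit plane among points w/ slope
f=k&(zz>.098)&(zz<.112)
X=np.c_[zz[f],b[f],np.ones(f.sum())];s=np.linalg.lstsq(X,a[f],rcond=None)[0]
for _ in range(5):
    r=X@s-a[f];g=abs(r)<.004;s=np.linalg.lstsq(X[g],a[f][g],rcond=None)[0]
print('face a=',s.round(4),g.sum(),'deg yaw rel',np.degrees(s[1]).round(2))
E
python3 m2.py scene_a1.npz
```

```text
rubber -0.012 b [-0.0484  0.0613] a of top 0.0043 zmax 0.1191
rubber 0.02 b [-0.045  0.074] a of top 0.0368 zmax 0.1177
rubber 0.052 b [-0.0499  0.0663] a of top 0.0677 zmax 0.116
n 445 b [-0.0615  0.0604] a [-0.0823 -0.0272]
rect ((-0.0540628656744957, 0.009007982909679413), (0.055347081273794174, 0.1497913897037506), 15.667074203491211)
face a= [-0.6907  0.0097  0.0446] 96 deg yaw rel 0.56
```

play_rows([
  [1,-0.1,0,0,-0.28,0,0.5],
  [1,-0.1,0,-0.2,-0.28,0,0.5],
  [1,-0.1,0,-0.45,-0.28,0,0.5],
  [1,-0.1,0,-0.45,-0.28,0,0.5],
])

```text
time_s: 6.75
ee_pos: [0.4859, -0.0045, 0.0826]
eef_rot: [-0.518, -0.483, 0.539, -0.457]
force: [-0.8, -0.7, -3.0]
finger_gap: 0.0109
```

```bash
python3 m.py a2
```

```text
6.8 [ 0.4862 -0.0046  0.0828] [-0.42  0.15 -3.7 ] [-0.009 -0.068  0.047] 0.0109
toolx [-0.0468  0.0079 -0.9989] yaw -6.68
```

View pics/scene_a2.png

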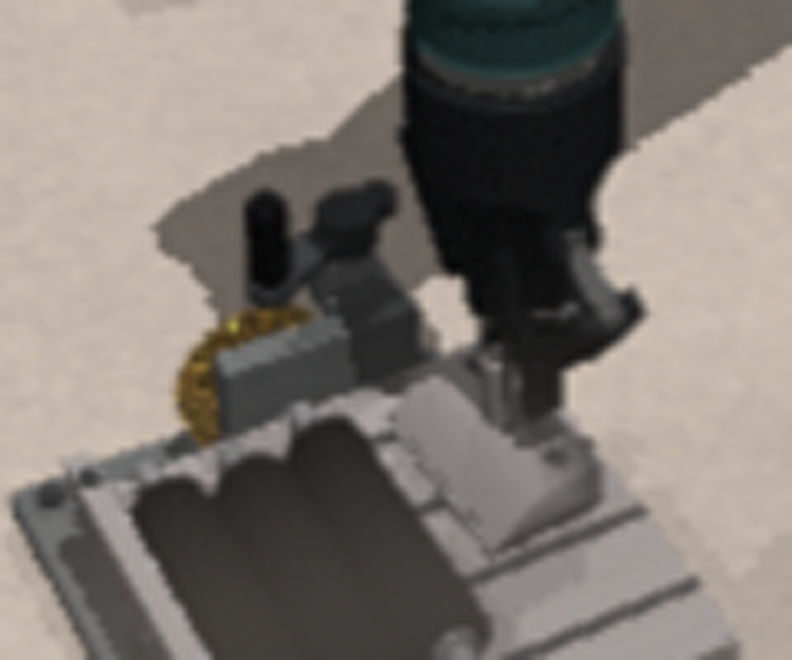

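play_rows([
  [1,0.04,0,-0.1,0,0,0],
  [1,0.04,0,-0.18,0,0,0],
  [1,0.04,0,-0.18,0,0,0],
])

```text
time_s: 7.18
ee_pos: [0.487, -0.0046, 0.0781]
eef_rot: [-0.518, -0.483, 0.539, -0.457]
force: [-0.5, -0.0, -2.8]
finger_gap: 0.011
```

```bash
python3 m.py a3
```

```text
7.225 [ 0.4871 -0.0046  0.0783] [-0.41 -0.56 -2.64] [-0.017 -0.061 -0.064] 0.0113
toolx [-0.047   0.008  -0.9989] yaw -6.68
```

play_rows([
  [1,0,0,-0.04,0,0,0],
  [1,0,0,-0.08,0,0,0],
  [1,0,0,-0.08,0,0,0],
])

```text
time_s: 7.6
ee_pos: [0.4874, -0.0047, 0.0775]
eef_rot: [-0.518, -0.483, 0.539, -0.457]
force: [-2.7, -0.2, 5.7]
finger_gap: 0.0115
```

```bash
python3 m.py a4
```

```text
7.65 [ 0.4874 -0.0047  0.0775] [-2.84  0.08  6.24] [ 0.097  0.668 -0.07 ] 0.0112
toolx [-0.0463  0.0077 -0.9989] yaw -6.68
```

View pics/scene_a4.png

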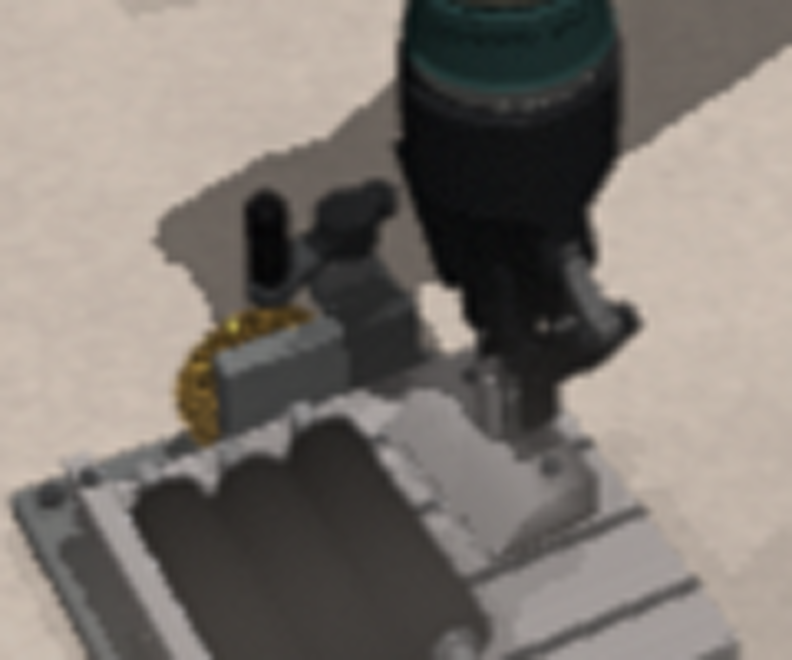

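play_rows([
  [0.8,0,0,0,0,0,0],
  [0.6,0,0,0,0,0,0],
  [0.6,0,0,0,0,0,0],
  [0.6,0,0,1,0,0,0],
  [0.6,0,0,2.4,-0.1,-0.53,0],
  [0.6,0,0,2.4,-0.1,-0.53,0],
])

```text
time_s: 8.4
ee_pos: [0.4894, -0.0049, 0.1402]
eef_rot: [0.529, 0.468, -0.527, 0.472]
force: [-0.6, -0.4, -0.6]
finger_gap: 0.0341
```

```bash
python3 m.py a5
```

```text
8.45 [ 0.4884 -0.0048  0.1387] [-0.83 -0.44 -0.08] [-0.049 -0.009  0.021] 0.034
toolx [ 0.0029 -0.0014 -1.    ] yaw -6.67
```

View pics/scene_a5.png

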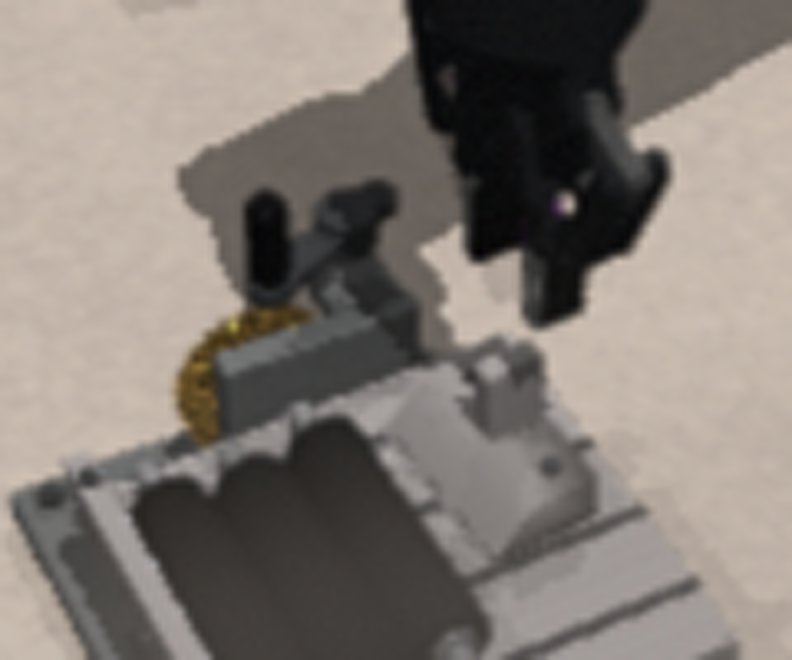

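play_rows([
  [0.6,0,0,0,0,0,2.1],
  [0.6,0,0,0,0,0,4.2],
  [0.6,0,0,0,0,0,6.3],
  [0.6,0,0,0,0,0,8.4],
  [0.6,0,0,0,0,0,10.5],
  [0.6,0,0,0,0,0,12.6],
  [0.6,0,0,0,0,0,14.7],
  [0.6,0,0,0,0,0,16.8],
  [0.6,0,0,0,0,0,18.9],
  [0.6,0,0,0,0,0,21],
  [0.6,0,0,0,0,0,23.1],
  [0.6,0,0,0,0,0,25.2],
  [0.6,0,0,0,0,0,27.3],
  [0.6,0,0,0,0,0,29.4],
  [0.6,0,0,0,0,0,31.5],
  [0.6,0,0,0,0,0,33.6],
  [0.6,0,0,0,0,0,35.5],
  [0.6,0,0,0,0,0,35.9],
  [0.6,0,0,0,0,0,35.9],
])

```text
time_s: 10.82
ee_pos: [0.4878, -0.0048, 0.1378]
eef_rot: [-0.466, 0.532, 0.469, 0.53]
force: [0.2, -0.0, -0.2]
finger_gap: 0.0339
```

```bash
python3 m.py a6; python3 -c "
from h import *
print(robot.sense()['qpos'].round(3))"
```

```text
10.875 [ 0.488  -0.0048  0.138 ] [ 0.11  0.2  -0.09] [-0.012  0.035  0.022] 0.0342
toolx [-0.004   0.0016 -1.    ] yaw 172.72
[-1.430e-01  7.400e-02 -3.890e-01  1.112e+00  1.000e-03 -1.600e-02]
```

View pics/scene_a6.png

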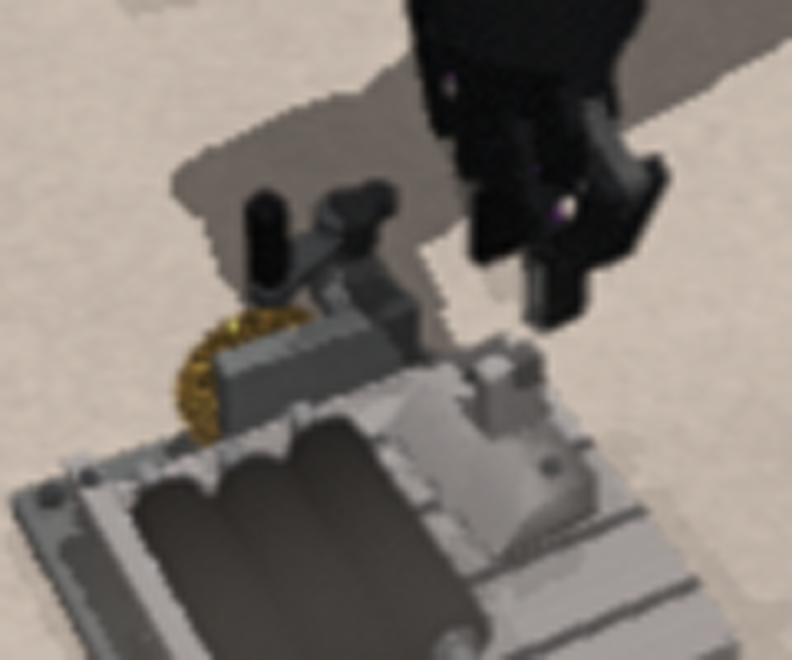

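play_rows([
  [0.6,0,0,-1,0.1,0.55,0.1],
  [0.6,-0.02,0,-2,0.1,0.55,0.1],
  [0.6,-0.02,0,-2.36,0.1,0.55,0.1],
  [0.6,-0.02,0,-2.36,0.1,0.55,0.1],
  [1,-0.02,0,-2.36,0.1,0.55,0.1],
  [1,-0.02,0,-2.36,0.1,0.55,0.1],
  [1,-0.02,0,-2.36,0.1,0.55,0.1],
], squeeze=60)

```text
time_s: 11.75
ee_pos: [0.4885, -0.0048, 0.0802]
eef_rot: [-0.455, 0.539, 0.484, 0.518]
force: [-0.2, 0.5, 4.2]
finger_gap: 0.0108
```

```bash
python3 m.py a7
```

```text
11.8 [ 0.4885 -0.0048  0.0802] [-0.83 -0.35  5.55] [ 0.009  0.208 -0.051] 0.0105
toolx [-0.0498  0.0099 -0.9987] yaw 173.21
```

View pics/scene_a7.png

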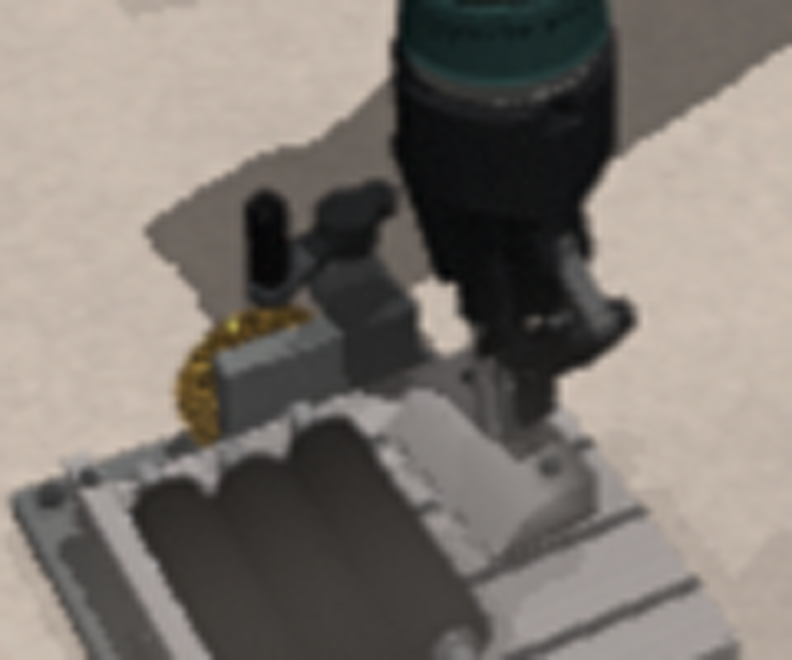

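```bash
cat > px.py <<'E'
from h import *
import sys
yaw=np.radians(-10.4);ex=np.array([np.cos(yaw),np.sin(yaw)]);ey=np.array([-ex[1],ex[0]]);ctr=np.array([.5565,.003])
# args: u v height-over-table pairs in crop coords (260,130,6.6)
t=np.tan(np.radians(3))
def ab(u,v,h):
    o,d=ray('scene',260+u/6.6,130+v/6.6)
    # plane z = .0865+h - t*a
    k=np.r_[t*ex,1.];k0=.0865+h+t*(ctr@ex)
    s=(k0-k@o)/(k@d);P=o+s*d
    return (P[:2]-ctr)@ex,(P[:2]-ctr)@ey
v=list(map(float,sys.argv[1:]))
for i in range(0,len(v),3):print(v[i:i+3],np.round(ab(*v[i:i+3]),4))
E
python3 px.py 497 560 0 392 418 0 405 398 11 595 505 0
```

```text
[497.0, 560.0, 0.0] [-0.0344  0.0218]
[392.0, 418.0, 0.0] [-0.0328 -0.0617]
[405.0, 398.0, 11.0] [4.7231 9.4663]
[595.0, 505.0, 0.0] [-0.0792  0.0161]
```

Run:
```python
from h import *
z=np.load("scene_a7.npz")['p'];crop(z,310,180,360,225,16,"pics/a7z.png")
```

```text
(no output)
```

View pics/a7z.png

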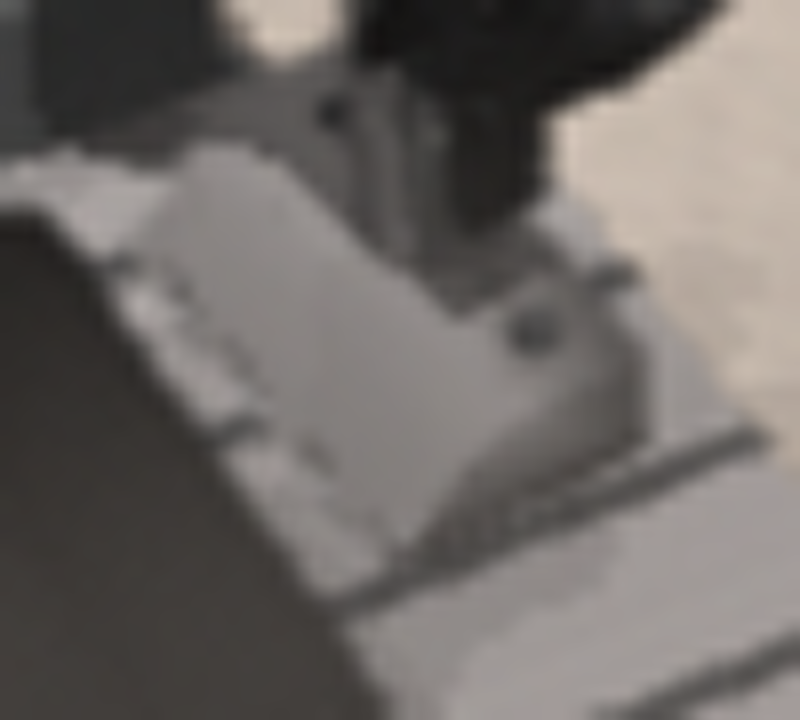

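play_rows([
  [1,0,0,0.28,0,0,0],
  [1,0.2,0.3,0.28,0,0,-0.2],
  [1,0.5,0.6,0.28,0,0,-0.5],
  [1,0.78,0.93,0.28,0,0,-0.72],
  [1,0.78,0.93,0.28,0,0,-0.72],
  [1,0.78,0.93,0.28,0,0,-0.72],
])

```text
time_s: 12.55
ee_pos: [0.5076, 0.0185, 0.0869]
eef_rot: [-0.438, 0.554, 0.467, 0.532]
force: [0.6, 0.5, -2.7]
finger_gap: 0.011
```

```bash
python3 m.py a8;  python3 - <<'E'
from h import *
z=np.load("scene_a8.npz")['p'];crop(z,300,175,360,225,13,"pics/a8z.png")
E
```

```text
12.6 [0.5076 0.0184 0.087 ] [ 0.66  0.13 -2.8 ] [ 0.047 -0.037  0.078] 0.0113
toolx [-0.0499  0.0129 -0.9987] yaw 169.62
```

View pics/a8z.png

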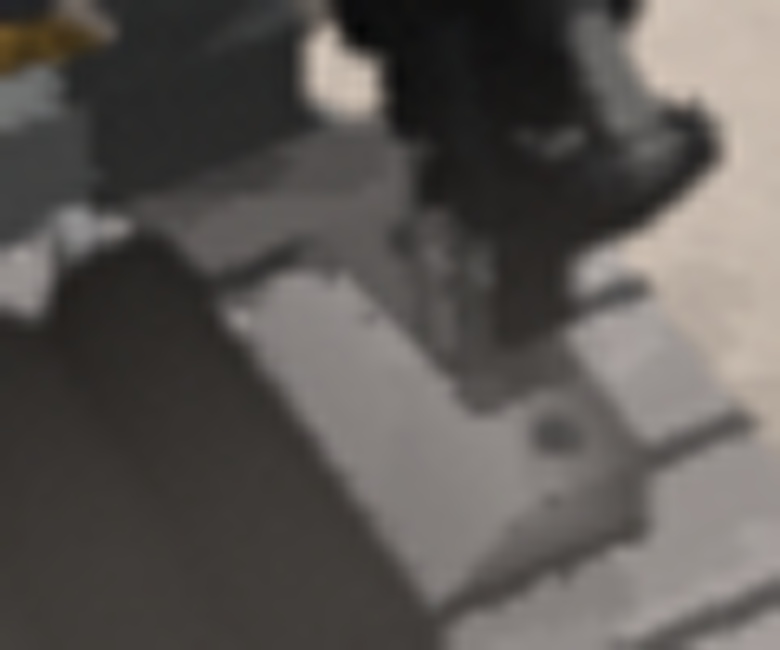

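play_rows([
  [1,0,0,-0.15,0,0,0],
  [1,0,0,-0.22,0,0,0],
  [1,0.16,-0.03,-0.23,0,0,0],
  [1,0.32,-0.06,-0.24,0,0,0],
  [1,0.32,-0.06,-0.24,0,0,0],
])

```text
time_s: 13.22
ee_pos: [0.5152, 0.0169, 0.0806]
eef_rot: [-0.437, 0.554, 0.468, 0.532]
force: [-0.5, 0.5, -4.7]
finger_gap: 0.0109
```

```bash
python3 m.py a9
python3 - <<'E'
from h import *
z=np.load("scene_a9.npz")['p'];crop(z,290,175,370,245,10,"pics/a9z.png")
E
```

```text
13.275 [0.5152 0.0169 0.0806] [-1.92 -0.36 -3.6 ] [ 0.041  0.18  -0.073] 0.0111
toolx [-0.0511  0.013  -0.9986] yaw 169.61
```

View pics/a9z.png

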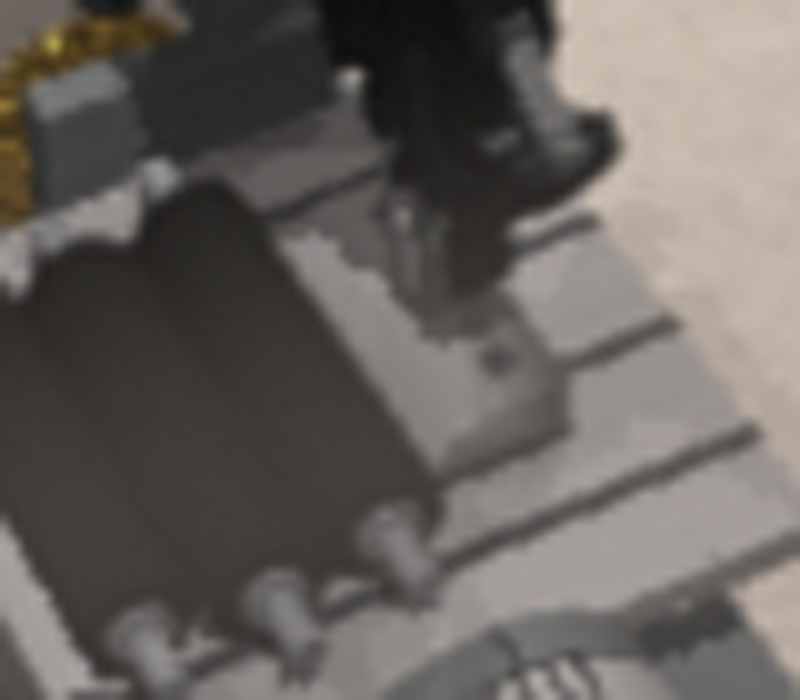

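```bash
python3 px.py 574 581 0.001 ; python3 m.py a10; python3 m2.py scene_a10.npz
```

```text
[574.0, 581.0, 0.001] [-0.0539  0.0452]
13.325 [0.5152 0.0169 0.0807] [-2.04 -0.43 -4.82] [-0.068  0.233 -0.017] 0.0108
toolx [-0.0509  0.0129 -0.9986] yaw 169.61
rubber -0.012 b [-0.0485  0.0614] a of top 0.0037 zmax 0.1193
rubber 0.02 b [-0.045   0.0724] a of top 0.0361 zmax 0.1178
rubber 0.052 b [-0.0495  0.066 ] a of top 0.0683 zmax 0.1166
n 414 b [-0.0342  0.0472] a [-0.0903 -0.0156]
rect ((-0.05382749065756798, 0.017735037952661514), (0.10869350284337997, 0.07867653667926788), 89.72303771972656)
face a= [-1.3524 -0.0627  0.1191] 144 deg yaw rel -3.6
```

play_rows([
  [1,0,0,-0.03,0,0,0],
  [1,0,0,-0.06,0,0,0],
  [1,0,0,-0.06,0,0,0],
])

```text
time_s: 13.7
ee_pos: [0.5157, 0.0168, 0.0794]
eef_rot: [-0.438, 0.554, 0.467, 0.532]
force: [-0.1, 0.7, -3.0]
finger_gap: 0.0109
```

```bash
python3 m.py a11
```

```text
13.75 [0.5156 0.0169 0.0794] [-0.54 -0.23 -3.15] [-0.05  -0.056 -0.011] 0.0111
toolx [-0.05    0.0128 -0.9987] yaw 169.62
```

play_rows([
  [1,0,0,-0.03,0,0,0],
  [1,0,0,-0.05,0,0,0],
  [1,0,0,-0.05,0,0,0],
])

```text
time_s: 14.12
ee_pos: [0.5157, 0.017, 0.0791]
eef_rot: [-0.438, 0.554, 0.467, 0.532]
force: [-3.0, 1.3, 5.9]
finger_gap: 0.011
```

```bash
python3 m.py a12;python3 - <<'E'
from h import *
z=np.load("scene_a12.npz")['p'];crop(z,290,175,370,245,10,"pics/a12z.png")
E
```

```text
14.175 [0.5158 0.017  0.0791] [-3.04  0.67  5.37] [ 0.069  0.625 -0.079] 0.0112
toolx [-0.0496  0.0128 -0.9987] yaw 169.62
```

View pics/a12z.png

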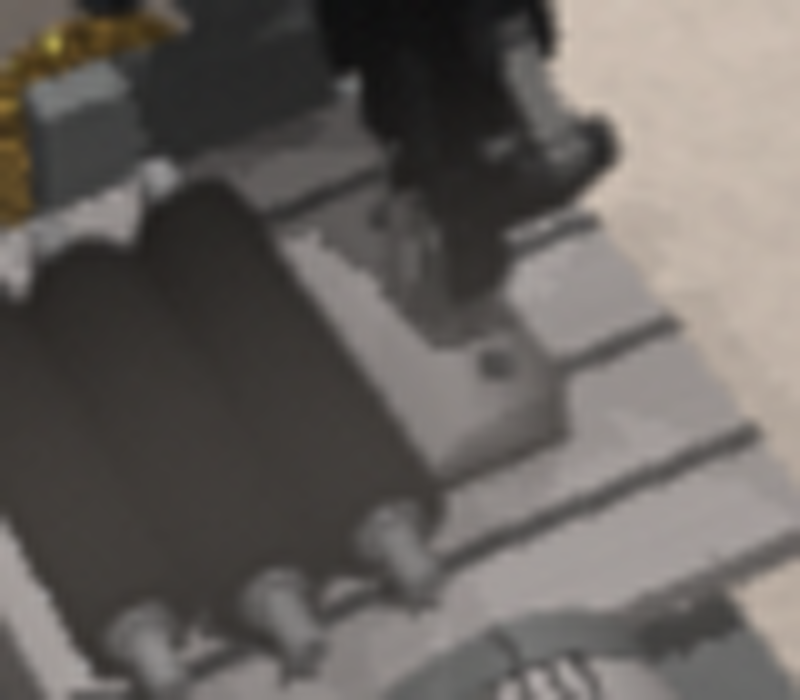

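play_rows([
  [0.85,0,0,0,0,0,0],
  [0.7,0,0,0,0,0,0],
  [0.6,0,0,0,0,0,0],
  [0.6,0,0,0.02,0,0,0],
  [0.6,0.05,0,1,0,0,0],
  [0.6,0.12,-0.03,2.4,0,0,0],
  [0.6,0.12,-0.03,4,0,0,0],
  [0.6,0.12,-0.03,4,0,0,0],
])

```text
time_s: 15.18
ee_pos: [0.5219, 0.0159, 0.1828]
eef_rot: [-0.44, 0.552, 0.465, 0.534]
force: [0.5, -0.1, -0.2]
finger_gap: 0.0344
```

```bash
python3 m.py a13;python3 - <<'E'
from h import *
z=np.load("scene_a13.npz")['p'];crop(z,285,175,365,245,10,"pics/a13z.png")
E
python3 m2.py scene_a13.npz
```

```text
15.225 [0.5202 0.0161 0.1807] [-0.45  0.03 -1.08] [-0.034 -0.04  -0.008] 0.0341
toolx [-0.0457  0.0125 -0.9989] yaw 169.62
rubber -0.012 b [-0.0488  0.0613] a of top 0.0043 zmax 0.1195
rubber 0.02 b [-0.0444  0.0676] a of top 0.0366 zmax 0.118
rubber 0.052 b [-0.0501  0.0676] a of top 0.0681 zmax 0.116
n 445 b [-0.0354  0.0664] a [-0.0848 -0.0153]
rect ((-0.052013497799634933, -0.0023911669850349426), (0.0803101658821106, 0.14914876222610474), 0.987669050693512)
face a= [-1.6264 -0.0413  0.1462] 165 deg yaw rel -2.37
```

View pics/a13z.png

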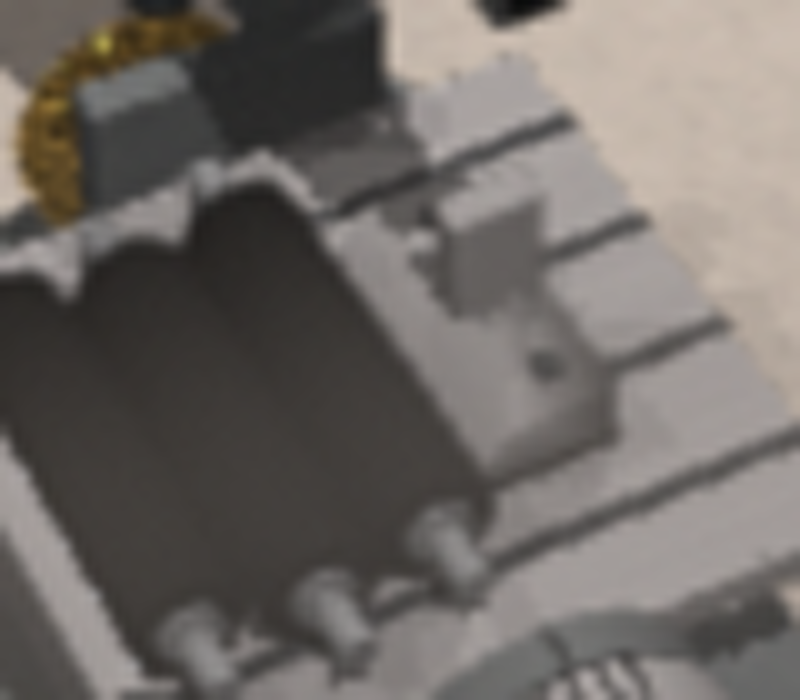

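play_rows([
  [0.45,0.2,-1.5,0.3,-0.05,-0.25,0],
  [0.45,0.4,-3,0.3,-0.1,-0.53,0],
  [0.45,0.57,-4.3,0.2,-0.1,-0.53,0],
  [0.45,0.57,-4.62,0,-0.1,-0.53,0],
  [0.45,0.57,-4.62,0,-0.1,-0.53,0],
  [0.45,0.57,-4.62,0,-0.1,-0.53,0],
], squeeze=20)

```text
time_s: 15.98
ee_pos: [0.5339, -0.0984, 0.18]
eef_rot: [-0.452, 0.542, 0.454, 0.544]
force: [0.1, 0.6, 1.0]
finger_gap: 0.0469
```

```bash
python3 m.py b1;python3 - <<'E'
from h import *
p,d=eyes.snapshot("top");np.savez("top_b1.npz",p=p,d=d);crop(p,255,150,345,240,7.5,"pics/top_b1.png")
print(robot.sense()['qpos'].round(3))
E
```

```text
16.025 [ 0.5342 -0.0984  0.1804] [-0.45  0.19  0.79] [ 0.027  0.016 -0.046] 0.047
toolx [-2.0e-04  4.4e-03 -1.0e+00] yaw 169.7
[-0.304  0.14  -0.222  1.211  0.004 -0.124]
```

View pics/top_b1.png

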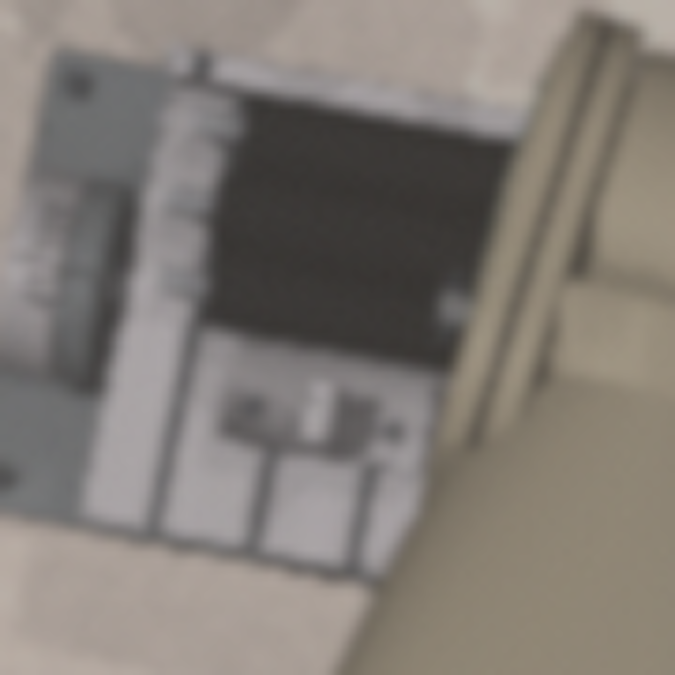

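View pics/scene_b1.png

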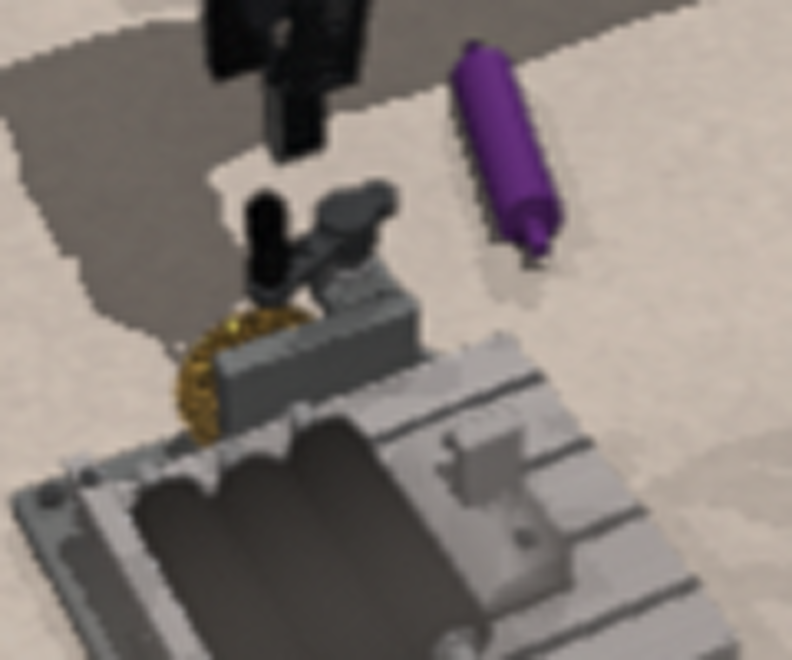

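Run:
```python
from h import *
p=np.load("top_b1.npz")['p']
yaw=np.radians(-10.4);ex=np.array([np.cos(yaw),np.sin(yaw)]);ey=np.array([-ex[1],ex[0]]);ctr=np.array([.555,.000])
g=cv2.cvtColor(p,cv2.COLOR_RGB2GRAY).astype(np.float32)
t=np.tan(np.radians(3))
for b in (.04,.03,.02,-.012,-.02):
    aa=np.arange(-.1,.0,.001);pts=[np.r_[ctr+a*ex+b*ey,.0865+.019-t*a] for a in aa]
    uv=proj('top',np.array(pts)).astype(np.float32)
    v=cv2.remap(g,uv[:,0].reshape(1,-1),uv[:,1].reshape(1,-1),cv2.INTER_CUBIC)[0]
    print(b,[f"{int(a*1000)}:{int(x)}" for a,x in zip(aa[20::2],v[20::2])])
crop(p,275,185,315,220,18,"pics/top_b1z.png")
```

```text
0.04 ['-79:162', '-77:162', '-75:163', '-73:163', '-71:163', '-69:163', '-67:162', '-65:159', '-63:156', '-61:154', '-59:152', '-57:149', '-55:139', '-53:123', '-51:106', '-49:96', '-47:93', '-45:95', '-43:94', '-41:92', '-39:90', '-37:92', '-35:102', '-33:113', '-31:124', '-29:131', '-27:132', '-25:132', '-23:129', '-21:127', '-19:125', '-17:119', '-15:111', '-13:99', '-11:83', '-9:68', '-7:58', '-5:55', '-3:56', '-1:56']
0.03 ['-79:113', '-77:113', '-75:113', '-73:115', '-71:115', '-69:115', '-67:114', '-65:113', '-63:112', '-61:112', '-59:113', '-57:112', '-55:108', '-53:100', '-51:95', '-49:96', '-47:101', '-45:108', '-43:112', '-41:115', '-39:118', '-37:120', '-35:123', '-33:127', '-31:131', '-29:133', '-27:132', '-25:131', '-23:130', '-21:127', '-19:124', '-17:120', '-15:113', '-13:103', '-11:88', '-9:71', '-7:61', '-5:56', '-3:55', '-1:56']
0.02 ['-79:155', '-77:154', '-75:153', '-73:152', '-71:152', '-69:151', '-67:151', '-65:150', '-63:149', '-61:149', '-59:149', '-57:146', '-55:133', '-53:118', '-51:106', '-49:103', '-47:109', '-45:114', '-43:119', '-41:123', '-39:127', '-3
[... 367 characters left out ...]
 '-49:131', '-47:137', '-45:137', '-43:129', '-41:120', '-39:113', '-37:112', '-35:117', '-33:122', '-31:124', '-29:125', '-27:128', '-25:131', '-23:133', '-21:132', '-19:129', '-17:124', '-15:118', '-13:104', '-11:86', '-9:70', '-7:58', '-5:55', '-3:55', '-1:56']
-0.02 ['-79:162', '-77:163', '-75:163', '-73:162', '-71:161', '-69:160', '-67:158', '-65:156', '-63:153', '-61:152', '-59:151', '-57:149', '-55:145', '-53:141', '-51:141', '-49:145', '-47:148', '-45:145', '-43:137', '-41:125', '-39:114', '-37:110', '-35:116', '-33:128', '-31:136', '-29:141', '-27:142', '-25:140', '-23:137', '-21:134', '-19:131', '-17:125', '-15:114', '-13:102', '-11:84', '-9:69', '-7:60', '-5:55', '-3:55', '-1:56']
```

View pics/top_b1z.png

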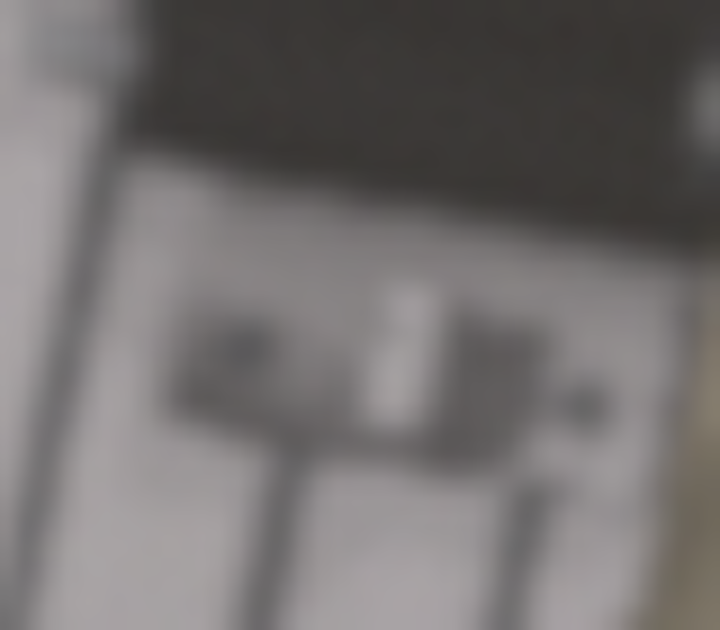

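play_rows([
  [0.45,0,-0.05,-1,0,0,0],
  [0.45,0,-0.05,-2,0,0,0],
  [0.45,0,-0.05,-2.7,0,0,0],
  [0.45,0,-0.05,-2.7,0,0,0],
])

```text
time_s: 16.58
ee_pos: [0.5331, -0.0989, 0.1117]
eef_rot: [-0.451, 0.542, 0.455, 0.543]
force: [-0.6, 0.0, -0.2]
finger_gap: 0.0469
```

```bash
python3 m.py b2
```

```text
16.625 [ 0.5341 -0.0993  0.1129] [-0.03  0.26  0.08] [-0.009 -0.034 -0.028] 0.0468
toolx [-7.0e-04  4.4e-03 -1.0e+00] yaw 169.74
```

View pics/scene_b2.png

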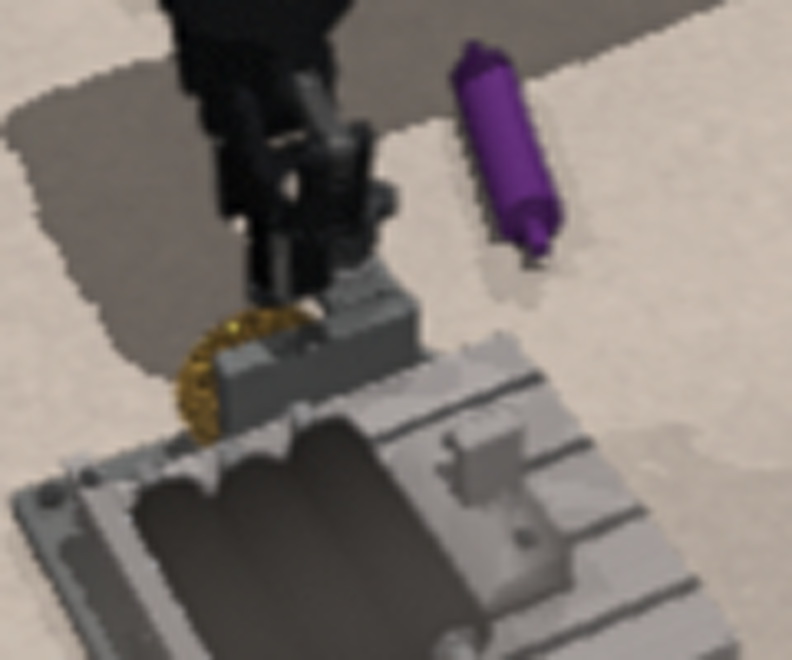

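play_rows([
  [1,0,0,0,0,0,0],
  [1,0,0,0,0,0,0],
  [1,0,0,0,0,0,0],
  [1,0,0,0,0,0,0],
], squeeze=25)

```text
time_s: 17.12
ee_pos: [0.5353, -0.0995, 0.1141]
eef_rot: [-0.453, 0.541, 0.454, 0.544]
force: [0.7, 1.1, 5.1]
finger_gap: 0.0172
```

```bash
python3 m.py b3
```

```text
17.175 [ 0.5353 -0.0995  0.1141] [ 0.37 -0.44  5.89] [ 0.215 -0.036  0.019] 0.0169
toolx [ 0.0019  0.004  -1.    ] yaw 169.74
```

View pics/scene_b3.png

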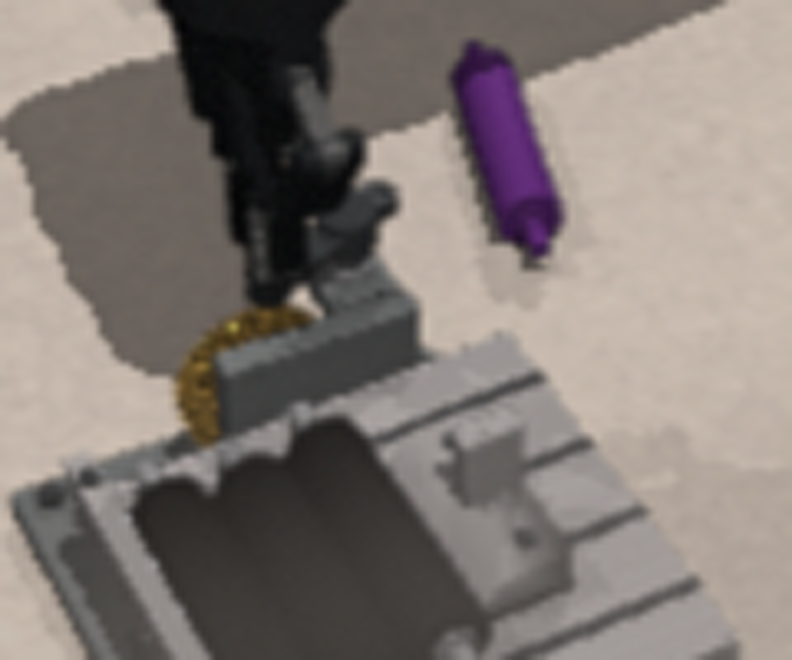

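```bash
cat > circ.py <<'E'
import sys,numpy as np,json
# cx cy r step n dz [close]
from workcell import robot
cx,cy,r,step,n,dz=map(float,sys.argv[1:7])
p=robot.sense()['ee_pos'];th=np.degrees(np.arctan2(p[1]-cy,p[0]-cx));print('th0',th.round(2),'r',np.hypot(p[0]-cx,p[1]-cy).round(4))
rows=[]
for i in range(1,int(n)+1):
    a=np.radians(th-step*i);rows.append([1,round((cx+r*np.cos(a)-p[0])/.025,2),round((cy+r*np.sin(a)-p[1])/.025,2),dz,0,0,0])
print(json.dumps(rows))
E
python3 circ.py .4926 -.1165 .045 15 6 .15
```

```text
th0 21.76 r 0.0459
[[1, 0.08, -0.47, 0.15, 0, 0, 0], [1, 0.07, -0.94, 0.15, 0, 0, 0], [1, -0.05, -1.39, 0.15, 0, 0, 0], [1, -0.29, -1.8, 0.15, 0, 0, 0], [1, -0.63, -2.12, 0.15, 0, 0, 0], [1, -1.04, -2.35, 0.15, 0, 0, 0]]
```

play_rows([
  [1,0,0,0.15,0,0,0],
  [1,0.08,-0.47,0.15,0,0,0],
  [1,0.07,-0.94,0.15,0,0,0],
  [1,-0.05,-1.39,0.15,0,0,0],
  [1,-0.29,-1.8,0.15,0,0,0],
  [1,-0.63,-2.12,0.15,0,0,0],
  [1,-1.04,-2.35,0.15,0,0,0],
  [1,-1.04,-2.35,0.15,0,0,0],
])

```text
time_s: 18.18
ee_pos: [0.5022, -0.1525, 0.1144]
eef_rot: [-0.447, 0.541, 0.46, 0.544]
force: [-4.0, 12.7, -11.4]
finger_gap: 0.0168
```

```bash
python3 m.py b4
```

```text
18.225 [ 0.5023 -0.1525  0.1144] [ -4.67  12.48 -12.39] [2.412 0.92  0.016] 0.0164
toolx [-0.0098  0.0168 -0.9998] yaw 169.77
```

View pics/scene_b4.png

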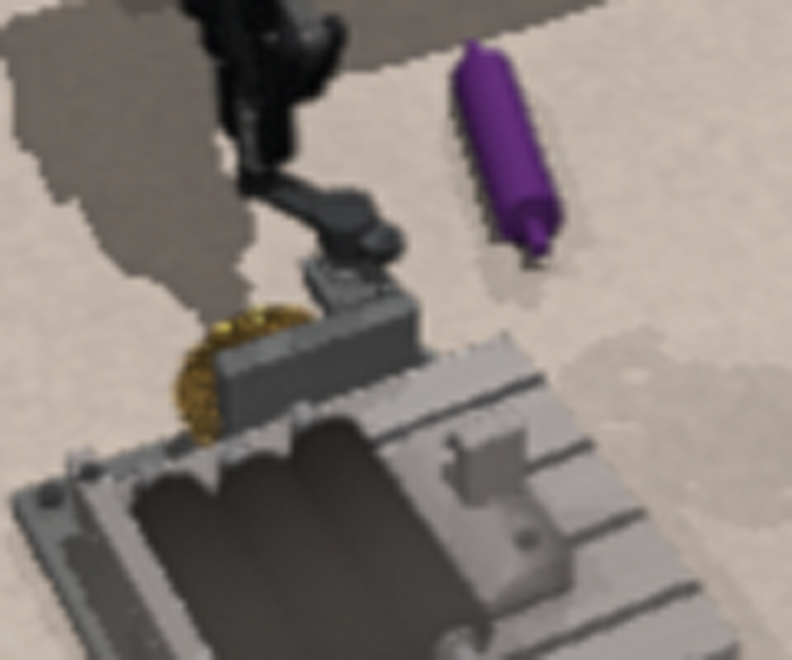

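```bash
python3 circ.py .4914 -.1095 .045 18 6 0
```

```text
th0 -75.75 r 0.0444
[[1, -0.55, -0.08, 0.0, 0, 0, 0], [1, -1.1, 0.05, 0.0, 0, 0, 0], [1, -1.59, 0.34, 0.0, 0, 0, 0], [1, -1.96, 0.76, 0.0, 0, 0, 0], [1, -2.18, 1.28, 0.0, 0, 0, 0], [1, -2.23, 1.84, 0.0, 0, 0, 0]]
```

play_rows([
  [1,-0.55,-0.08,0,0,0,0],
  [1,-1.1,0.05,0,0,0,0],
  [1,-1.59,0.34,0,0,0,0],
  [1,-1.96,0.76,0,0,0,0],
  [1,-2.18,1.28,0,0,0,0],
  [1,-2.23,1.84,0,0,0,0],
  [1,-2.23,1.84,0,0,0,0],
])

```text
time_s: 19.1
ee_pos: [0.4459, -0.1052, 0.1145]
eef_rot: [-0.447, 0.541, 0.461, 0.543]
force: [-0.1, 2.3, -8.6]
finger_gap: 0.0167
```

```bash
python3 m.py b5
```

```text
19.15 [ 0.4459 -0.1054  0.1145] [-0.67  1.73 -7.01] [ 0.127  0.053 -0.005] 0.0167
toolx [-0.0112  0.0178 -0.9998] yaw 169.85
```

View pics/scene_b5.png

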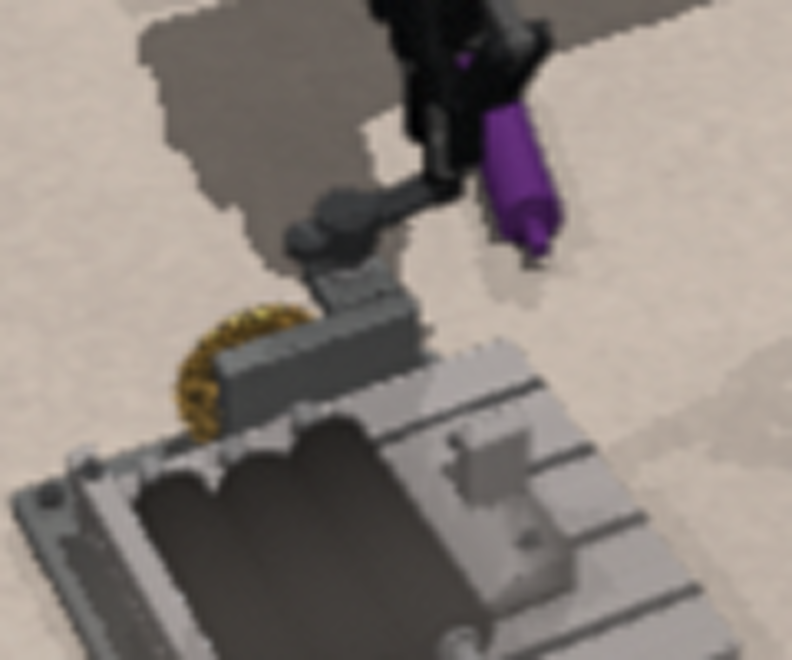

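```bash
python3 circ.py .491 -.109 .045 20 18 -.02
```

```text
th0 175.47 r 0.0453
[[1, 0.17, 0.6, -0.02, 0, 0, 0], [1, 0.52, 1.12, -0.02, 0, 0, 0], [1, 1.03, 1.48, -0.02, 0, 0, 0], [1, 1.63, 1.65, -0.02, 0, 0, 0], [1, 2.26, 1.6, -0.02, 0, 0, 0], [1, 2.83, 1.34, -0.02, 0, 0, 0], [1, 3.27, 0.9, -0.02, 0, 0, 0], [1, 3.54, 0.34, -0.02, 0, 0, 0], [1, 3.6, -0.29, -0.02, 0, 0, 0], [1, 3.44, -0.89, -0.02, 0, 0, 0], [1, 3.09, -1.41, -0.02, 0, 0, 0], [1, 2.58, -1.77, -0.02, 0, 0, 0], [1, 1.98, -1.93, -0.02, 0, 0, 0], [1, 1.35, -1.89, -0.02, 0, 0, 0], [1, 0.79, -1.63, -0.02, 0, 0, 0], [1, 0.34, -1.19, -0.02, 0, 0, 0], [1, 0.07, -0.62, -0.02, 0, 0, 0], [1, 0.01, -0.0, -0.02, 0, 0, 0]]
```

play_rows([
  [1,0.17,0.6,-0.02,0,0,0],
  [1,0.52,1.12,-0.02,0,0,0],
  [1,1.03,1.48,-0.02,0,0,0],
  [1,1.63,1.65,-0.02,0,0,0],
  [1,2.26,1.6,-0.02,0,0,0],
  [1,2.83,1.34,-0.02,0,0,0],
  [1,3.27,0.9,-0.02,0,0,0],
  [1,3.54,0.34,-0.02,0,0,0],
  [1,3.6,-0.29,-0.02,0,0,0],
  [1,3.44,-0.89,-0.02,0,0,0],
  [1,3.09,-1.41,-0.02,0,0,0],
  [1,2.58,-1.77,-0.02,0,0,0],
  [1,1.98,-1.93,-0.02,0,0,0],
  [1,1.35,-1.89,-0.02,0,0,0],
  [1,0.79,-1.63,-0.02,0,0,0],
  [1,0.34,-1.19,-0.02,0,0,0],
  [1,0.07,-0.62,-0.02,0,0,0],
  [1,0.01,0,-0.02,0,0,0],
])

```text
time_s: 21.4
ee_pos: [0.4457, -0.1052, 0.1143]
eef_rot: [-0.447, 0.542, 0.461, 0.543]
force: [3.2, -2.2, -3.7]
finger_gap: 0.0171
```

```bash
python3 m.py b6;python3 circ.py .491 -.109 .045 20 18 0
```

```text
21.45 [ 0.446  -0.1034  0.1143] [ 0.08  0.82 -0.89] [-0.11  -0.072  0.04 ] 0.0168
toolx [-0.0103  0.018  -0.9998] yaw 169.92
th0 172.84 r 0.0453
[[1, 0.2, 0.6, 0.0, 0, 0, 0], [1, 0.58, 1.09, 0.0, 0, 0, 0], [1, 1.1, 1.43, 0.0, 0, 0, 0], [1, 1.71, 1.57, 0.0, 0, 0, 0], [1, 2.33, 1.49, 0.0, 0, 0, 0], [1, 2.89, 1.21, 0.0, 0, 0, 0], [1, 3.31, 0.75, 0.0, 0, 0, 0], [1, 3.55, 0.17, 0.0, 0, 0, 0], [1, 3.59, -0.45, 0.0, 0, 0, 0], [1, 3.4, -1.05, 0.0, 0, 0, 0], [1, 3.02, -1.55, 0.0, 0, 0, 0], [1, 2.5, -1.88, 0.0, 0, 0, 0], [1, 1.89, -2.02, 0.0, 0, 0, 0], [1, 1.27, -1.95, 0.0, 0, 0, 0], [1, 0.71, -1.66, 0.0, 0, 0, 0], [1, 0.29, -1.2, 0.0, 0, 0, 0], [1, 0.04, -0.63, 0.0, 0, 0, 0], [1, 0.01, -0.0, 0.0, 0, 0, 0]]
```

View pics/scene_b6.png

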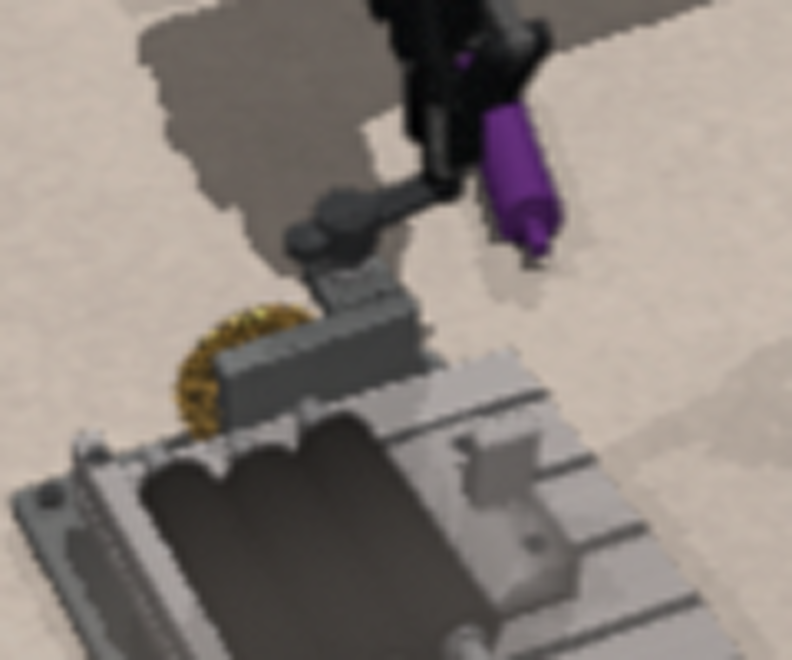

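play_rows([
  [1,0.2,0.6,0,0,0,0],
  [1,0.58,1.09,0,0,0,0],
  [1,1.1,1.43,0,0,0,0],
  [1,1.71,1.57,0,0,0,0],
  [1,2.33,1.49,0,0,0,0],
  [1,2.89,1.21,0,0,0,0],
  [1,3.31,0.75,0,0,0,0],
  [1,3.55,0.17,0,0,0,0],
  [1,3.59,-0.45,0,0,0,0],
  [1,3.4,-1.05,0,0,0,0],
  [1,3.02,-1.55,0,0,0,0],
  [1,2.5,-1.88,0,0,0,0],
  [1,1.89,-2.02,0,0,0,0],
  [1,1.27,-1.95,0,0,0,0],
  [1,0.71,-1.66,0,0,0,0],
  [1,0.29,-1.2,0,0,0,0],
  [1,0.04,-0.63,0,0,0,0],
  [1,0.01,0,0,0,0,0],
  [1,0.01,0,0,0,0,0],
])

```text
time_s: 23.82
ee_pos: [0.4462, -0.1019, 0.1143]
eef_rot: [-0.447, 0.54, 0.462, 0.543]
force: [0.8, 1.1, -3.5]
finger_gap: 0.0167
```

```bash
python3 m.py b7
python3 - <<'E'
from h import *
z=np.load("scene_b7.npz");crop(z['p'],260,190,390,285,6,"pics/b7z.png")
yaw=np.radians(-10.4);ex=np.array([np.cos(yaw),np.sin(yaw)]);ey=np.array([-ex[1],ex[0]]);ctr=np.array([.5565,.003])
for f in ("scene0","scene_b6","scene_b7"):
    d=np.load(f+".npz")['d'];Q=cloud("scene",d).reshape(-1,3);D=Q[:,:2]-ctr;a=D@ex;b=D@ey
    m=(a>-.09)&(a<.07)&(b>.064)&(b<.085)&(Q[:,2]>.05)&(Q[:,2]<.12)   # left strip of plate
    m|=(a>-.09)&(a<-.02)&(b>.047)&(b<.085)&(Q[:,2]>.05)&(Q[:,2]<.12)
    X=np.c_[a[m],b[m],np.ones(m.sum())];y=Q[m,2];s=np.linalg.lstsq(X,y,rcond=None)[0]
    for _ in range(8):
        g=abs(X@s-y)<.003;s=np.linalg.lstsq(X[g],y[g],rcond=None)[0]
    print(f,g.sum(),'tilt',np.degrees(np.arctan(s[0])).round(2),s.round(4))
E
```

```text
23.875 [ 0.4461 -0.1022  0.1143] [ 1.53  1.29 -2.93] [ 0.057 -0.325  0.013] 0.0168
toolx [-0.0109  0.0189 -0.9998] yaw 170.01
scene0 587 tilt -2.77 [-0.0484 -0.0061  0.0865]
scene_b6 562 tilt 3.23 [0.0564 0.0034 0.0859]
scene_b7 543 tilt 7.33 [ 0.1286 -0.0089  0.0869]
```

View pics/b7z.png

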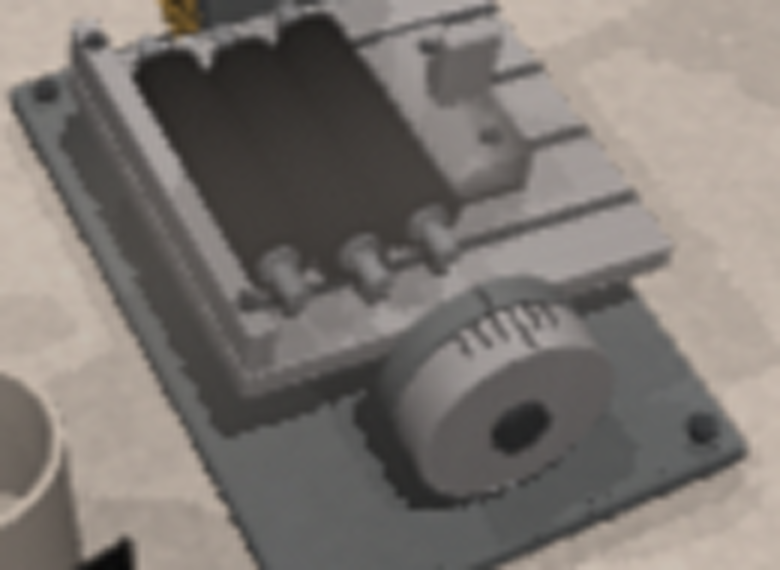

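```bash
python3 circ.py .491 -.109 .045 20 12 0
```

```text
th0 171.35 r 0.0454
[[1, 0.22, 0.59, 0.0, 0, 0, 0], [1, 0.61, 1.08, 0.0, 0, 0, 0], [1, 1.14, 1.4, 0.0, 0, 0, 0], [1, 1.75, 1.53, 0.0, 0, 0, 0], [1, 2.37, 1.43, 0.0, 0, 0, 0], [1, 2.92, 1.13, 0.0, 0, 0, 0], [1, 3.33, 0.66, 0.0, 0, 0, 0], [1, 3.56, 0.08, 0.0, 0, 0, 0], [1, 3.58, -0.54, 0.0, 0, 0, 0], [1, 3.38, -1.14, 0.0, 0, 0, 0], [1, 2.99, -1.62, 0.0, 0, 0, 0], [1, 2.45, -1.95, 0.0, 0, 0, 0]]
```

play_rows([
  [1,0.22,0.59,0,0,0,0],
  [1,0.61,1.08,0,0,0,0],
  [1,1.14,1.4,0,0,0,0],
  [1,1.75,1.53,0,0,0,0],
  [1,2.37,1.43,0,0,0,0],
  [1,2.92,1.13,0,0,0,0],
  [1,3.33,0.66,0,0,0,0],
  [1,3.56,0.08,0,0,0,0],
  [1,3.58,-0.54,0,0,0,0],
  [1,3.38,-1.14,0,0,0,0],
  [1,2.99,-1.62,0,0,0,0],
  [1,2.45,-1.95,0,0,0,0],
  [1,2.45,-1.95,0,0,0,0],
  [1,2.45,-1.95,0,0,0,0],
])

```text
time_s: 25.62
ee_pos: [0.5066, -0.1508, 0.1142]
eef_rot: [-0.447, 0.54, 0.462, 0.543]
force: [-3.3, 4.4, 0.8]
finger_gap: 0.0172
```

```bash
python3 m.py b8
cat > t.py <<'E'
from h import *
import sys
f=sys.argv[1]
z=np.load(f+".npz");crop(z['p'],305,215,385,285,10,f"pics/{f}_d.png");crop(z['p'],260,185,390,285,6,f"pics/{f}_z.png")
yaw=np.radians(-10.4);ex=np.array([np.cos(yaw),np.sin(yaw)]);ey=np.array([-ex[1],ex[0]]);ctr=np.array([.5565,.003])
d=z['d'];Q=cloud("scene",d).reshape(-1,3);D=Q[:,:2]-ctr;a=D@ex;b=D@ey
m=(a>-.09)&(a<.07)&(b>.064)&(b<.085)&(Q[:,2]>.05)&(Q[:,2]<.12)   # left strip of plate
m|=(a>-.09)&(a<-.02)&(b>.047)&(b<.085)&(Q[:,2]>.05)&(Q[:,2]<.12)
X=np.c_[a[m],b[m],np.ones(m.sum())];y=Q[m,2];s=np.linalg.lstsq(X,y,rcond=None)[0]
for _ in range(8):
    g=abs(X@s-y)<.003;s=np.linalg.lstsq(X[g],y[g],rcond=None)[0]
print(f,g.sum(),'tilt',np.degrees(np.arctan(s[0])).round(2),s.round(4))
E
python3 t.py scene_b8
```

```text
25.675 [ 0.5069 -0.1507  0.1142] [-3.06  4.08 -0.37] [ 0.632  0.617 -0.014] 0.017
toolx [-0.0115  0.0192 -0.9997] yaw 170.01
scene_b8 533 tilt 9.9 [ 0.1746 -0.0059  0.0869]
```

View pics/scene_b8_d.png

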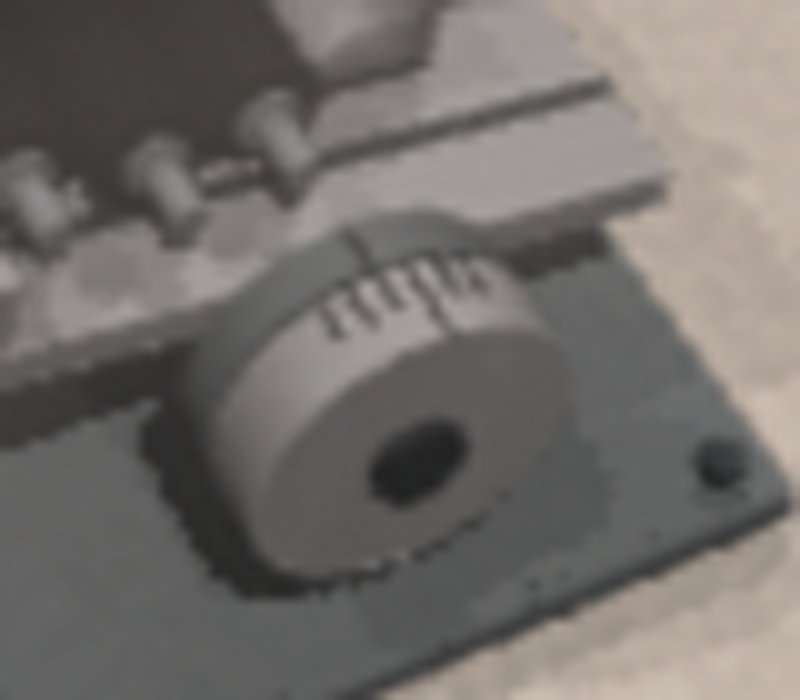

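View pics/scene_b8_z.png

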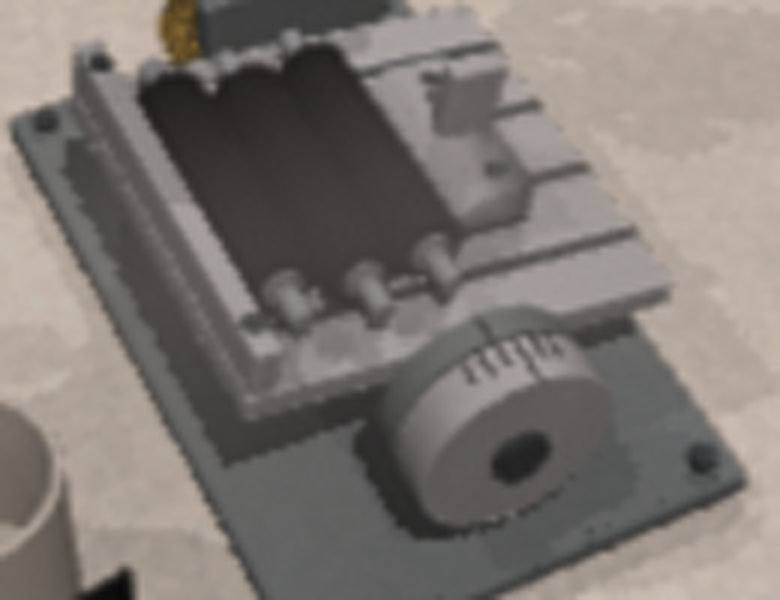

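play_rows([
  [0.8,0,0,0,0,0,0],
  [0.6,0,0,0,0,0,0],
  [0.5,0,0,0,0,0,0],
  [0.45,0,0,0,0,0,0],
  [0.45,0,0,1,0,0,0],
  [0.45,0,0,3,0,0,0],
  [0.45,-0.5,-1.5,4,0,0,0],
  [0.45,-1.5,-3.5,4,0,0,0],
  [0.45,-2,-5.5,4,0,0,0],
  [0.45,-2,-7,4,0,0,0],
  [0.45,-2,-7,4,0,0,0],
  [0.45,-2,-7,4,0,0,0],
])

```text
time_s: 27.18
ee_pos: [0.4568, -0.3255, 0.214]
eef_rot: [-0.447, 0.54, 0.463, 0.543]
force: [-0.0, 0.9, 0.0]
finger_gap: 0.0474
```

```bash
python3 m.py c1; python3 t.py scene_c1
python3 - <<'E'
from h import *
p,d=eyes.snapshot("top");np.savez("top_c1.npz",p=p,d=d);crop(p,245,145,365,245,6.6,"pics/top_c1.png");cv2.imwrite("pics/top_c1f.png",p[...,::-1])
E
```

```text
27.225 [ 0.4568 -0.3251  0.2141] [-0.33  0.5   0.33] [-0.017 -0.01   0.031] 0.0468
toolx [-0.0117  0.0197 -0.9997] yaw 170.04
scene_c1 532 tilt 10.0 [0.1764 0.     0.0865]
```

View pics/scene_c1_z.png

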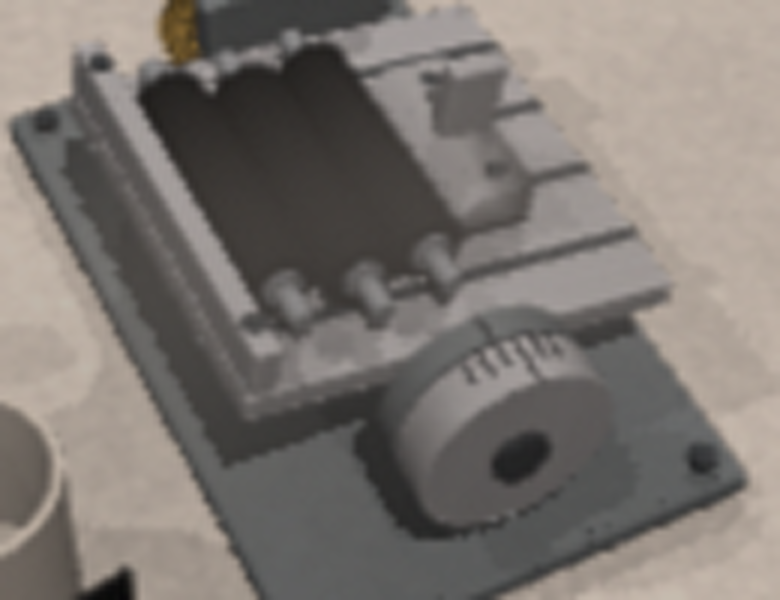

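View pics/top_c1.png

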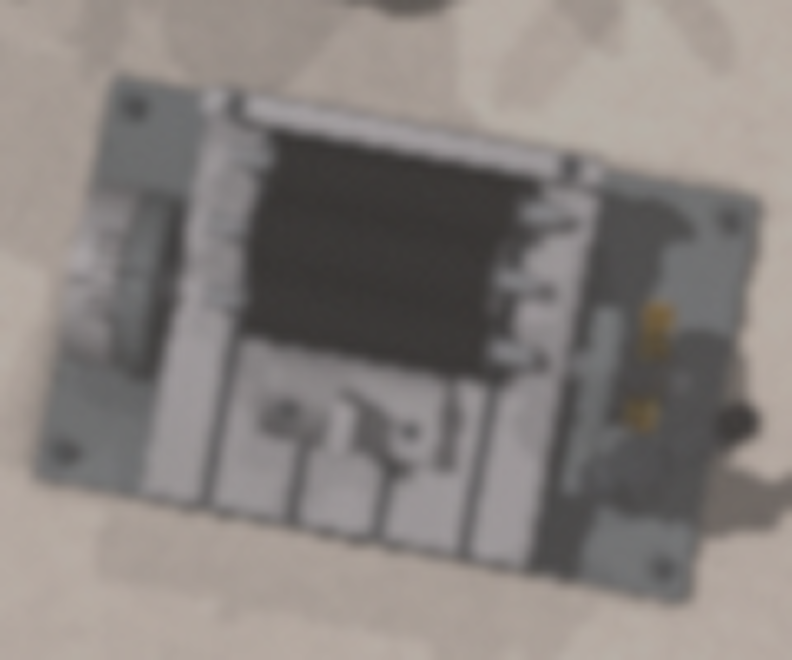

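View pics/top_c1f.png

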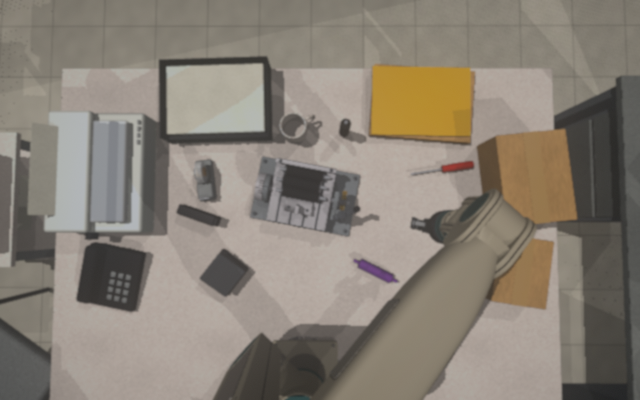

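View pics/scene_c1_d.png

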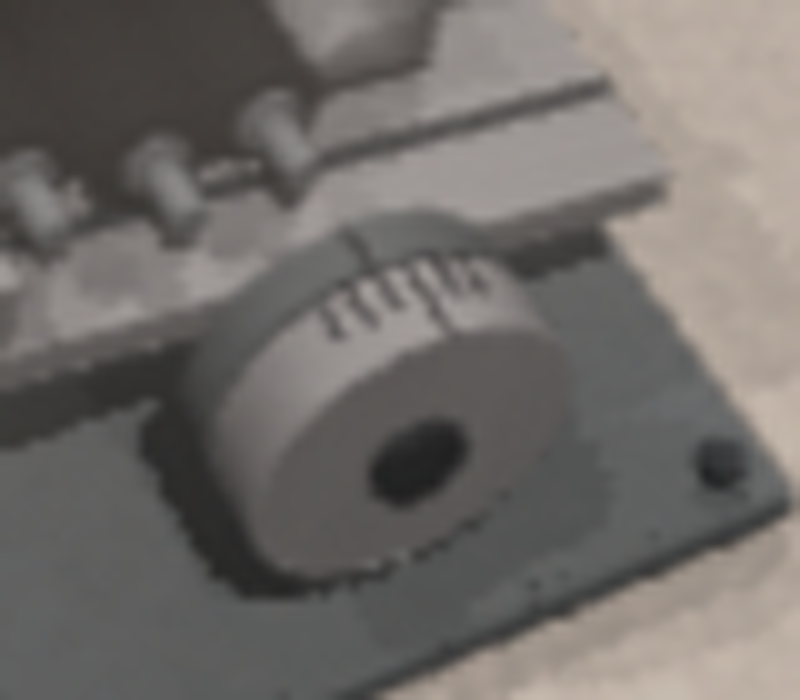

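The table fits at 10.0 degrees and the index meets the line next to the long one. In the top view (c1) the row lies closed against the fence, with the chock centred against it. The arm is clear and the bystanders are where they started, so I'm handing in.

```bash
python3 -c "
from workcell import workorder
print(workorder.hand_in())"
```

```text
the job is handed in; nothing more can be done
None
```

The chock holds the row, the table is tilted forward about 10 degrees, and the job is handed in at about 27 s of the 64 s; no verdict came back.

**What I did:**
- **First carry:** I picked the chock up by its lug and carried it to the table. There the last joint hit its range limit, so I set the chock down on the table.
- **Placing:** I turned the wrist half a turn, regripped the chock, and slid it square against the middle of the row. I let go while the table still leaned back about 3 degrees.
- **Winding:** I pinched the crank grip and wound it clockwise about 3¼ turns, then released it and moved clear.

**Last checks:**
- **Tilt:** A depth fit of the plate gives 10.0 degrees, and the index lines up with the first line past level.
- **Row and chock:** In both views the rollers lie together at the fence with the chock centred and flat against them. Before winding, I measured the near roller's axis at about 35 mm in the chock's frame, give or take 1 mm. I did not measure that gap again after winding.
- **Bystanders:** In the last top view they look where they were at the start.

**What disagreed:**
- **Height reading:** The reported tool height was about 40 mm below where the cameras saw the fingers, so I worked from the pictures and forces.
- **Crank axis:** It lay about 7 mm from my first estimate, which gave about 12 N sideways and 12 N vertically on the first quarter turn until I corrected it.
- **Chock angle:** One rough depth fit of the chock's face read 2 to 4 degrees off square. The gripper angle and the edges in the top view did not support that.

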